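Load a cup pair and touch off the drill slide

ROBOT

A 6-joint arm with a two-finger parallel gripper is mounted at the origin on the work surface. World frame = base frame: x ahead of the robot, y to its left, z up, the work surface at z = 0. Lengths are in m, angles in rad, forces in N, time in s.
With the tool pointing down it reaches from about 0.275 to 0.85 m from the base axis. Payload 5.2 kg.
Tool frame: the origin (TCP) lies midway between the tips of the shut fingers; the grasp point (between the pads) lies 19 mm behind it; z points along the fingers, y is the direction in which the jaws open and shut (so a half turn about z gives the same grasp; the last joint's range is limited). The gripper opens to 85 mm and grips with 20 to 120 N. Pads are 22 mm wide; open, the fingers measure 114 mm over their backs; the gripper's body (76 mm by 85 mm) begins 54 mm behind the grasp point. The pads swing forward as they close: fully open they stand 13 mm farther back than shut.
Start: joints at [-1.442, 0.259, 1.535, -0, 1.348, -0.203], TCP at [0.179, -0.52, 0.231] pointing down, gripper open.
Joint ranges: [-3.14, 3.14], [-0.91, 2.08], [0.19, 2.58], [-1.22, 4.36], [0.22, 2.71], [-3.12, 3.12]. Speed limits (rad/s): [2.57, 2.57, 3.14, 3.14, 3.14, 3.14].

INTERFACE

Orientations are given as a rotation vector (axis times angle).
In Python, from rig import arm, capture, close_job gives the robot as it stands.
- The arm moves only by the shell command python3 -m inch 'ROWS' [FORCE]. ROWS is JSON, a list that holds one entry, the list of rows, each a list of 5 numbers: the shift along the tool's x, y, z in m, then the turn about the tool's z in degrees, then the finger opening in m, from 0 to 0.0854. In form: [[[tx, ty, tz, yaw, fingers], ...]]. A call has 1 to 8 rows; each row shifts and turns the pose as measured when the row begins, along the tool's axes as they then stand; what a row does not reach is not made up. A row lasts 1/10 s, in which the tool goes at most 50 mm and 8.59 degrees, less where a joint would pass 70% of its speed; a pose out of reach is approached as far as the arm can. A call is refused whole if a number of a shift passes 0.05 or a number of a turn 8.59, either way. A call with a gripper value outside its range is refused whole. The fingers move at their own pace and stop on an object; FORCE is the grip in N (left out, the last holds). Time passes only in rows, so rows that do not move let the fingers close. It gives the time, the measured TCP pose, the force and the opening at its end, in the units of the state.
- arm.state(): the state, without advancing time (a new reading comes with each control period).
- capture(name): name is "scene" or "side" or "wrist"; returns a dict with "frame" (420x560x3 uint8, red, green, blue), "vertical_fov" (degrees; the focal length in pixels is half the picture's height over the tangent of half this angle, whatever the lens; pixels are square), "cx", "cy" (the principal point, pixels), "R" (3x3) and "t" (3): a world point X has camera coordinates R X + t; the wrist camera has in their place "hand_eye" (4x4, takes a point from camera to tool coordinates, whose origin is the TCP and whose axes are the flange's). Camera axes: x right, y down, z forward; pixel columns grow to the right and rows downward; lengths in m; the calibration is good to about 2 mm. A picture is of the moment at which its call begins: read the wrist's pose just before it. There is no depth.
- close_job(): hands the job in, once; it reports no verdict.
The state is a dict: "time_s": time; "q": joint angles; "joint_velocities": joint speeds; "tau": joint torques, N m; "position": TCP position; "tool_rot": TCP orientation; "force": force on the tool from outside, world axes, zero at the start; "moment": the same for the moment, N m; "grip_width": opening from 0.0 (shut) to 1.0 (fully open).
Only numpy, scipy, OpenCV 4.12 (cv2) and the standard library are available. Lean on these libraries where they do the work, as an engineer would, in place of code of your own. Each camera call takes 0.05 s, during which the arm holds its last target. There are 200 camera calls.

TASK

Get the pair of steel cups ready for cross-drilling: nest the loose steel cup squarely in its twin that is clamped on the cross slide. Then wind the handwheel clockwise (as you face the wheel) until you feel the cup come up against the end of the drill bit, back the wheel off a quarter turn, and let go. Leave the small brass cup and the other things on the bench where they are.

Things in the scene. Friction and masses are not known exactly. Their poses are not given: they have to be found in the camera images.
- inner_cup: The loose cup to load: bare steel, open top, 56 mm high, 0.13 to 0.21 kg, upright on the bench. Lower part tapered (34 mm diameter at the foot, 53 mm at 36 mm up), above it a straight collar 64 mm across, 20 mm high (36 to 56 mm up), wall 3 mm, bore 58 mm. Origin: centre of the underside, z up. Nested, its step rests on the other's rim: origin 20 mm above the other's, same axis (2 mm side play).
- slide: The cross slide's moving table with the clamped cup on it: the twin of the loose cup, same shape and size, held in an aluminium clamp ring. Origin: centre of the clamped cup's underside, 108 mm above the bench (its rim is 164 mm up); z up, y along the slide towards the drill.
- brass_cup: A smaller brass cup of like shape, 50 mm across the collar, 56 mm high, standing upright on the bench; not to be used. Origin: centre of the underside.
- machine: Green base of the hand-fed cross slide, 130 x 270 mm, bolted down, its place varies, yaw up to 0.2 rad. Origin: under its middle on the bench, z up, y along the slide from the handwheel (-y end) to the drill (beyond the +y end), x away from the robot. The slide's steel table is 110 x 190 mm, its top 108 mm up.
- handwheel (a joint): Handwheel angle, rad; grows wound clockwise seen from the wheel's end (top of the rim moving along +x of the machine). Zero is arbitrary. Stays where left (drag 0.12 N m). One turn clockwise carries slide and cup 25 mm towards the drill. At the start the cup is 2.1 to 3.1 rad of wheel short of the bit. When it meets the bit the wheel comes up hard: some 10 N more at the rim within 0.3 rad.
- wheel_centre (a point): Centre of the handwheel, mid-thickness, 75 mm above the bench; axes as machine, wheel axis y. A dark upright plain disc wheel with no crank handle, 110 mm diameter, 16 mm thick at the rim, red line across the rim. Take the rim between the fingers, one on each face. On its +y side a hub and dial collar (up to 36 mm diameter) fill the 47 mm to the bearing bracket.
- drill: The green horizontal drilling unit bolted down beyond the +y end of the slide: 6 mm bit, chuck 37 mm in diameter starting 46 mm from the bit's end, then the 84 mm spindle housing, up to 205 mm tall. Origin: on the bench below the bit's end; axes nearly as machine. It is switched off.
- drill_tip (a point): The end of the drill bit, 154 mm above the bench, pointing along -y of the machine at the side of the clamped cup.
- cup_side (a point): The point of the clamped cup's collar that meets the bit, 32 mm from the cup's axis towards the drill and 46 mm above its foot. The gap to drill_tip along y is 8.5 to 12.5 mm at the start.
- oil_can: Yellow plastic oil bottle, 54 mm diameter, 150 mm tall, standing; a bystander. Origin: centre of the underside.
- wrench: Steel spanner, 180 mm long, lying flat; a bystander.
- screwdriver: Screwdriver, 200 mm long, lying flat; a bystander.
- vee_block: Dark steel vee block, 70 x 45 x 42 mm; a bystander.
- chuck_key: Steel T-shaped chuck key, about 80 mm, lying flat; a bystander.
- gauge_case: Blue plastic gauge case, 100 x 55 x 28 mm; a bystander.
There are look-alikes about, which are no part of the job. What is shaped like the inner_cup but purple is not meant.

How it is judged:
By the outcome, as a careful person would: the job done as asked, in the order asked, and still so for the second after the job is handed in, with the robot touching nothing.
It also fails if it takes over 72 s, if anything falls off the work surface, if the arm or the gripper's body presses on something with over 40 N, if the wrist force passes 120 N, or if a joint passes its speed limit or range.

## Working session

There is one attempt and no reset: what is moved stays moved. The work goes in short steps, Python scripts to look and compute and a shell command to move; the robot and the scene stay as the last step left them, time stands still between calls to the robot, and variables do not carry over. Pictures are saved under pics/ and viewed, about 8 in all and at most 12, crops included, and the job is handed in when it is done.

```bash
ls; mkdir -p pics; cat > h.py <<'E'
import numpy as np, cv2
from rig import arm, capture
from scipy.spatial.transform import Rotation as Ro
def cam(c, st=None):
    f=c["frame"].shape[0]/2/np.tan(np.radians(c["vertical_fov"])/2)
    if "R" in c: R=np.array(c["R"]);t=np.array(c["t"])
    else:
        T=np.eye(4);T[:3,:3]=Ro.from_rotvec(st["tool_rot"]).as_matrix();T[:3,3]=st["position"]
        W=np.linalg.inv(T@np.array(c["hand_eye"]));R=W[:3,:3];t=W[:3,3]
    return f,c["cx"],c["cy"],R,t
def ray(k,u,v):
    f,cx,cy,R,t=k; d=R.T@np.array([(u-cx)/f,(v-cy)/f,1]); return -R.T@t,d/np.linalg.norm(d)
def onz(k,u,v,z):
    o,d=ray(k,u,v); return o+d*(z-o[2])/d[2]
def tri(obs):
    A=np.zeros((3,3));b=np.zeros(3)
    for k,u,v in obs:
        o,d=ray(k,u,v);P=np.eye(3)-np.outer(d,d);A+=P;b+=P@o
    X=np.linalg.solve(A,b); return X,[np.linalg.norm((np.eye(3)-np.outer(ray(k,u,v)[1],ray(k,u,v)[1]))@(X-ray(k,u,v)[0])) for k,u,v in obs]
def proj(k,X):
    f,cx,cy,R,t=k; p=R@np.asarray(X)+t; return np.array([cx+f*p[0]/p[2],cy+f*p[1]/p[2]])
def save(n,im,s=1):
    cv2.imwrite(f"pics/{n}.png",cv2.resize(im[:,:,::-1],None,fx=s,fy=s,interpolation=cv2.INTER_CUBIC))
E
python3 - <<'E'
from h import *
import pickle
st=arm.state();print(st)
D={}
for n in ("scene","side","wrist"):
    c=capture(n);D[n]=(c,st);k=cam(c,st);print(n,c["vertical_fov"],c["cx"],c["cy"],"campos",(-k[3].T@k[4]).round(3),"fwd",k[3][2].round(2));save(n+"0",c["frame"],1.4)
pickle.dump(D,open("d0.pkl","wb"))
E
```

```text
pics
{'time_s': 0.0, 'q': array([-1.44185202e+00,  2.59376267e-01,  1.53608759e+00,  5.31589700e-06,
        1.34799733e+00, -2.02812862e-01]), 'joint_velocities': array([ 1.33824908e-03, -3.30997774e-04, -8.09670425e-04,  3.12904302e-04,
        2.75460135e-05,  1.84769857e-03]), 'tau': array([-1.49816369e-03, -4.46036410e+01, -2.90578383e+01, -3.70147491e-04,
        1.19067947e-02, -3.74651989e-06]), 'position': array([ 0.1790857 , -0.51946914,  0.23045498]), 'tool_rot': array([-3.09662897e+00, -5.18426266e-01, -1.16447831e-04]), 'force': array([ 0.14378499, -0.0942548 , -0.45653334]), 'moment': array([-0.0192602 ,  0.02471034,  0.00626234]), 'grip_width': 0.9985041459093603}
scene 46.1154504099517 280.363165997343 208.33356670621228 campos [ 1.571 -0.256  0.887] fwd [-0.78  0.16 -0.61]
side 53.057897027081104 280.42733923009627 203.47853499206386 campos [0.437 1.081 0.918] fwd [ 0.08 -0.81 -0.58]
wrist 68.4327340506812 276.0269227212058 214.34266393052377 campos [ 0.243 -0.499  0.374] fwd [-0.25 -0.08 -0.96]
```

View pics/scene0.png

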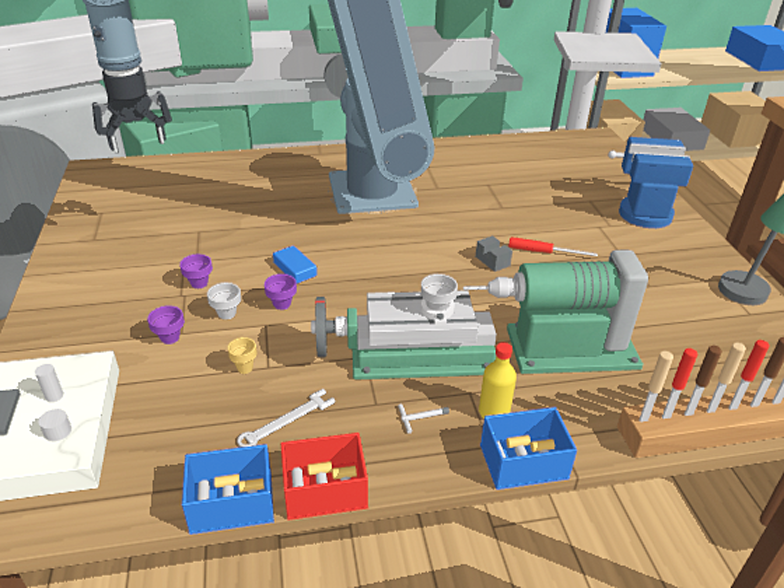

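View pics/side0.png

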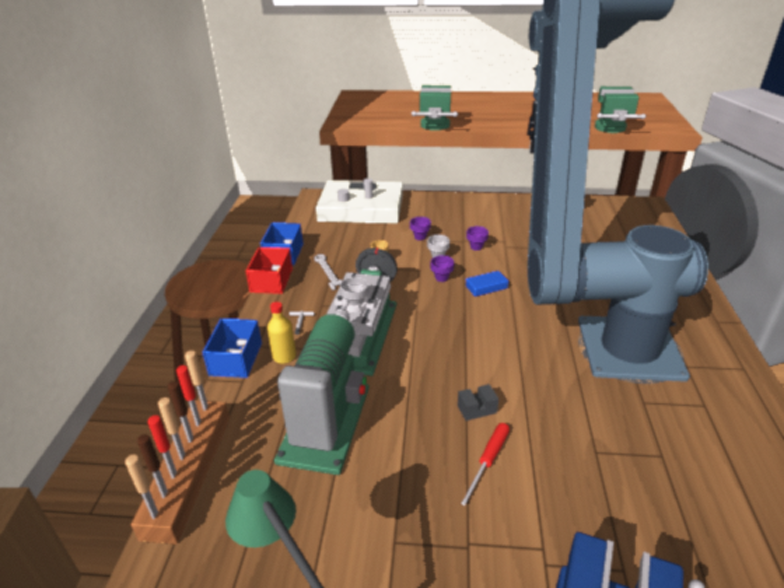

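Scene view (shown at ×1.4): 
- The steel cup is at (224,300), with purple look-alikes at (197,270), (166,323) and (281,291). The brass cup is at (242,354). 
- The clamped cup is at (439,290), the wheel at (321,328) and the bit's end at about (465,288). 
- The only bare-steel loose cup is the one at (224,300). In the side view it is at (438,245).

Next I'll confirm it in an enlarged crop and measure.

```bash
python3 - <<'E'
from h import *
import pickle
D=pickle.load(open("d0.pkl","rb"))
s=D["scene"][0];d=D["side"][0];ks=cam(s);kd=cam(d)
def mask(fr,box):
    x0,y0,x1,y1=box;h=cv2.cvtColor(fr,cv2.COLOR_RGB2HSV);m=np.zeros(fr.shape[:2],np.uint8)
    m[y0:y1,x0:x1]=((h[y0:y1,x0:x1,1]<45)&(h[y0:y1,x0:x1,2]>90))*255
    n,l,stt,c=cv2.connectedComponentsWithStats(m);i=1+np.argmax(stt[1:,4]);return (l==i)
for nm,c,k,box in(("scene",s,ks,(145,195,178,232)),("side",d,kd,(302,165,324,185))):
    m=mask(c["frame"],box);v,u=np.nonzero(m);print(nm,m.sum(),u.min(),u.max(),v.min(),v.max())
    # rim: widest rows -> centre col ; top of rim far edge
    uc=(u.min()+u.max())/2
    print([ (r,u[v==r].min(),u[v==r].max()) for r in range(v.min(),v.max()+1)])
f=s["frame"]
a=cv2.resize(f[180:275,100:290],(800,400),interpolation=cv2.INTER_CUBIC)  # placeholder
a=cv2.resize(f[180:265,95:215],(396,280),interpolation=cv2.INTER_CUBIC)
b=cv2.resize(f[185:275,215:385],(793,420)[:2],interpolation=cv2.INTER_CUBIC)[:310]
e=cv2.resize(d["frame"][150:235,225:345],(396,280),interpolation=cv2.INTER_CUBIC)
top=np.hstack([a,np.zeros((280,1,3),np.uint8),e]);save("crop1",np.vstack([top,b]))
E
```

```text
scene 480 148 171 202 227
[(202, np.int64(157), np.int64(165)), (203, np.int64(154), np.int64(168)), (204, np.int64(152), np.int64(169)), (205, np.int64(150), np.int64(170)), (206, np.int64(149), np.int64(171)), (207, np.int64(149), np.int64(171)), (208, np.int64(148), np.int64(171)), (209, np.int64(148), np.int64(171)), (210, np.int64(148), np.int64(171)), (211, np.int64(148), np.int64(171)), (212, np.int64(148), np.int64(171)), (213, np.int64(148), np.int64(171)), (214, np.int64(149), np.int64(171)), (215, np.int64(149), np.int64(171)), (216, np.int64(149), np.int64(170)), (217, np.int64(150), np.int64(169)), (218, np.int64(150), np.int64(168)), (219, np.int64(151), np.int64(168)), (220, np.int64(153), np.int64(168)), (221, np.int64(154), np.int64(168)), (222, np.int64(155), np.int64(168)), (223, np.int64(155), np.int64(168)), (224, np.int64(155), np.int64(167)), (225, np.int64(156), np.int64(167)), (226, np.int64(156), np.int64(166)), (227, np.int64(158), np.int64(164))]
side 192 305 320 168 183
[(168, np.int64(308), np.int64(317)), (169, np.int64(306), np.int64(318)), (170, np.int64(306), np.int64(319)), (171, np.int64(306), np.int64(320)), (172, np.int64(305), np.int64(320)), (173, np.int64(305), np.int64(320)), (174, np.int64(305), np.int64(320)), (175, np.int64(305), np.int64(320)), (176, np.int64(306), np.int64(320)), (177, np.int64(306), np.int64(319)), (178, np.int64(307), np.int64(318)), (179, np.int64(308), np.int64(318)), (180, np.int64(308), np.int64(317)), (181, np.int64(308), np.int64(317)), (182, np.int64(309), np.int64(311)), (183, np.int64(309), np.int64(309))]
```

View pics/crop1.png

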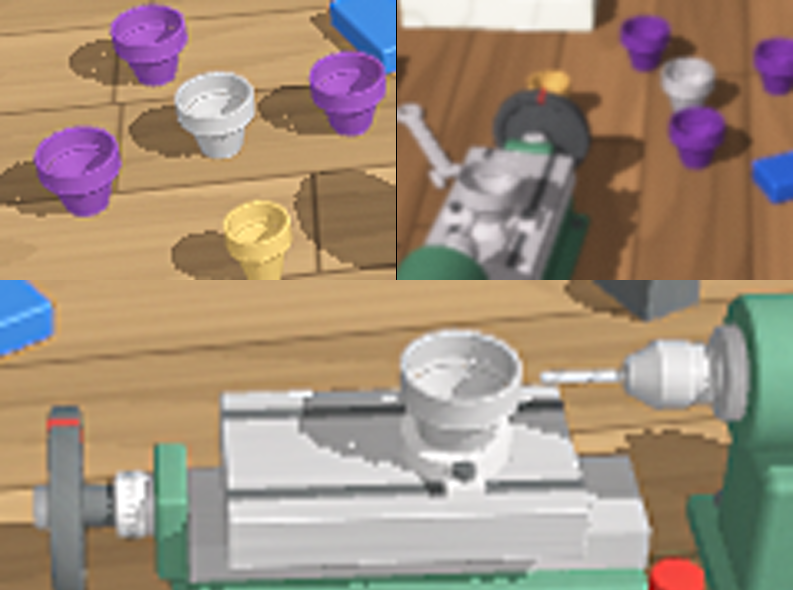

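```bash
python3 - <<'E'
from h import *
import pickle
from scipy.optimize import least_squares
D=pickle.load(open("d0.pkl","rb"))
s=D["scene"][0];d=D["side"][0];ks=cam(s);kd=cam(d)
def rimc(k,ul,ur,vtop,z,r=.032):
    th=np.linspace(0,2*np.pi,180)
    def res(p):
        P=np.array([proj(k,[p[0]+r*np.cos(t),p[1]+r*np.sin(t),z]) for t in th])
        return [(P[:,0].min()+P[:,0].max())/2-(ul+ur)/2,P[:,1].min()-vtop]
    x=least_squares(res,onz(k,(ul+ur)/2,vtop+4,z)[:2],x_scale=.01).x
    P=np.array([proj(k,[x[0]+r*np.cos(t),x[1]+r*np.sin(t),z]) for t in th]);return x,np.ptp(P[:,0])
print("inner scene",rimc(ks,148,172,202,.056),"foot",onz(ks,161.5,228,0)-[.017,0,0])
print("inner side",rimc(kd,305,321,168,.056))
sc=4.665
print("slide scene",rimc(ks,215+400/sc,215+522/sc,185+50/sc,.164))
se=396/120
print("slide side",rimc(kd,225+(462-397)/se,225+(517-397)/se,150+160/se,.164))
print("wheel ctr scene",onz(ks,229,233.5,.075), "px size",proj(ks,onz(ks,229,233.5,.075)+[0,0,.055]),proj(ks,onz(ks,229,233.5,.075)-[0,0,.055]))
print("wheel tri",tri([(ks,229,233.5),(kd,225+(542-397)/se,150+137/se)]))
print("tip scene",onz(ks,215+542/sc,185+98/sc,.154))
bx=(.0,)
for nm,b in(("brass",(173,264)),("p1",(140,195)),("p2",(119,233)),("p3",(201,210))):print(nm,onz(ks,*b,.0))
print("can",onz(ks,355,297,0))
E
```

```text
inner scene (array([ 0.45572052, -0.36755239]), np.float64(23.79332632788561)) foot [ 0.45284396 -0.37043313  0.        ]
inner side (array([ 0.45162051, -0.36187447]), np.float64(16.15158337694652))
slide scene (array([0.63588553, 0.01650316]), np.float64(26.102202739411553))
slide side (array([0.63058945, 0.0249241 ]), np.float64(20.57615136018802))
wheel ctr scene [ 0.61169924 -0.19297645  0.075     ] px size [228.06144237 216.47763219] [229.88972031 249.63661841]
wheel tri (array([ 0.60757411, -0.1921001 ,  0.07024641]), [np.float64(0.0011139472608141191), np.float64(0.0011139472608140588)])
tip scene [0.64020138 0.060281   0.154     ]
brass [ 0.62084113 -0.34077004  0.        ]
p1 [ 3.00570476e-01 -4.35321267e-01 -1.11022302e-16]
p2 [ 0.47339204 -0.48494904  0.        ]
p3 [ 0.40422581 -0.25728308  0.        ]
can [0.80619682 0.08785958 0.        ]
```

The crop confirms the loose bare-steel cup: in the crop it's at (215,112), with the brass cup at (257,235) and the purples around it. Its position is about (0.454,−0.366). The wheel's red line is at the top. I'll move above the cup, turning −90° so the jaws close clear of the purple cups.

```bash
python3 -m inch '[[[0.031,-0.0055,0.003,0,0.085],[0.031,-0.0055,0.003,0,0.085],[0.031,-0.0055,0.003,0,0.085],[0.031,-0.0055,0.003,0,0.085],[0.031,-0.0055,0.003,0,0.085],[0.031,-0.0055,0.003,0,0.085],[0.031,-0.0055,0.003,0,0.085],[0.031,-0.0055,0.003,0,0.085]]]' 40
python3 -m inch '[[[0.031,-0.0055,0.003,0,0.085],[0.031,-0.0055,0.003,0,0.085],[0,0,0,-8.5,0.085],[0,0,0,-8.5,0.085],[0,0,0,-8.5,0.085],[0,0,0,-8.5,0.085],[0,0,0,-8.5,0.085],[0,0,0,-8.5,0.085]]]'
python3 -m inch '[[[0,0,0,-8.5,0.085],[0,0,0,-8.5,0.085],[0,0,0,-8.5,0.085],[0,0,0,-8.5,0.085],[0,0,0,-8.5,0.085],[0,0,0,0,0.085]]]'
cat >> h.py <<'E'
def togo(target,st=None):
    st=st or arm.state();R=Ro.from_rotvec(st["tool_rot"]).as_matrix()
    print("TCP",st["position"].round(4),"xang",np.degrees(np.arctan2(R[1,0],R[0,0])).round(1),"tilt",R[2,2].round(4),"t",round(st["time_s"],2),"F",st["force"].round(1),"gw",round(st["grip_width"],3))
    if target is not None: print("tool shift",(R.T@(np.array(target)-st["position"])).round(4))
E
python3 - <<'E'
from h import *
st=arm.state();c=capture("wrist");togo((.454,-.366,.2),st);save("w1",c["frame"],1.2)
k=cam(c,st);print(proj(k,(.454,-.366,.056)), proj(k,st["position"]))
import pickle;pickle.dump((c,st),open("w1.pkl","wb"))
E
```

```text
time_s: 0.95
position: [0.4029, -0.395, 0.2033]
tool_rot: [-3.096, -0.505, 0.004]
force: [0.6, -1.4, -0.3]
grip_width: 0.995
time_s: 1.75
position: [0.4639, -0.3574, 0.1926]
tool_rot: [-2.557, -1.803, -0.001]
force: [0.1, -0.3, 0.2]
grip_width: 1.0
time_s: 2.35
position: [0.4629, -0.3561, 0.19]
tool_rot: [-1.715, -2.612, -0.01]
force: [-1.0, 0.2, 0.2]
grip_width: 1.0
TCP [ 0.4629 -0.3561  0.19  ] xang 113.4 tilt -0.9998 t 2.35 F [-1.   0.2  0.2] gw 1.0
tool shift [-0.0053 -0.0122 -0.01  ]
[264.02812383 212.12754092] [276.9691352  265.84789338]
```

View pics/w1.png

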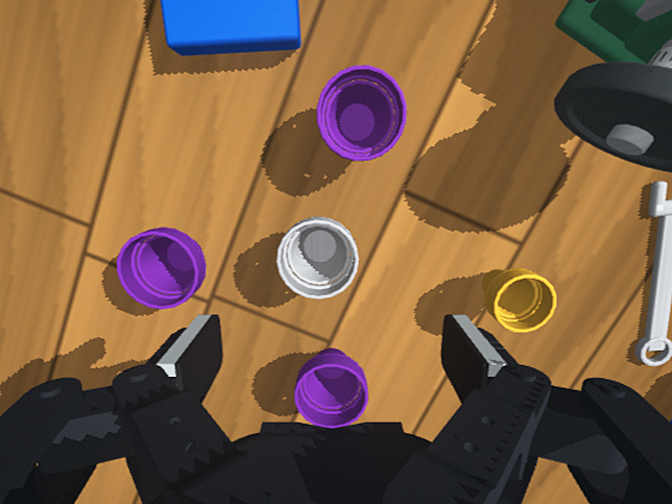

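Wrist view (×1.2): the steel cup's rim is centred at about (318,258) and the brass cup is at (525,300). The purple cups are about 125 mm off along the jaws, which is clear. Next I'll fit the rim precisely.

```bash
cat >> h.py <<'E'
def steelblob(fr,box,s=50,v=120):
    x0,y0,x1,y1=box;h=cv2.cvtColor(fr,cv2.COLOR_RGB2HSV);m=np.zeros(fr.shape[:2],np.uint8)
    m[y0:y1,x0:x1]=((h[y0:y1,x0:x1,1]<s)&(h[y0:y1,x0:x1,2]>v))*255
    cs,_=cv2.findContours(m,cv2.RETR_EXTERNAL,cv2.CHAIN_APPROX_NONE);return cv2.convexHull(max(cs,key=cv2.contourArea))
def circ(P):
    A=np.c_[2*P,np.ones(len(P))];x=np.linalg.lstsq(A,(P**2).sum(1),rcond=None)[0];return x[:2],np.sqrt(x[2]+x[:2]@x[:2])
E
python3 - <<'E'
from h import *
import pickle
c,st=pickle.load(open("w1.pkl","rb"));k=cam(c,st)
H=steelblob(c["frame"],(222,172,308,258));print(cv2.fitEllipse(H))
P=np.array([onz(k,*p[0],.056)[:2] for p in H]);print(circ(P))
ctr,_=circ(P);togo((*ctr,.10),st)
R=Ro.from_rotvec(st["tool_rot"]).as_matrix();print(R.round(3))
E
```

```text
((264.3843078613281, 214.61119079589844), (67.92357635498047, 68.37533569335938), 47.72753143310547)
(array([ 0.45560596, -0.36892481]), np.float64(0.03231726234709155))
TCP [ 0.4629 -0.3561  0.19  ] xang 113.4 tilt -0.9998 t 2.35 F [-1.   0.2  0.2] gw 1.0
tool shift [-0.0104 -0.0115  0.0899]
[[-0.397  0.918 -0.01 ]
 [ 0.918  0.397  0.015]
 [ 0.018 -0.004 -1.   ]]
```

```bash
python3 -m inch '[[[-0.0052,-0.0058,0.02,0,0.085],[-0.0052,-0.0058,0.03,0,0.085],[0,0,0.03,0,0.085],[0,0,0,0,0.085]]]'
python3 - <<'E'
from h import *
st=arm.state();c=capture("wrist");k=cam(c,st)
H=steelblob(c["frame"],(180,150,380,400));P=np.array([onz(k,*p[0],.056)[:2] for p in H]);print(circ(P))
togo((.4556,-.3689,.030),st)
E
```

```text
time_s: 2.8
position: [0.4561, -0.3702, 0.1089]
tool_rot: [-1.744, -2.597, -0.009]
force: [0.4, 1.5, -0.4]
grip_width: 0.994
(array([ 0.4556469 , -0.36915526]), np.float64(0.032305843198948775))
TCP [ 0.4561 -0.3702  0.1089] xang 112.2 tilt -0.9999 t 2.8 F [ 0.4  1.5 -0.4] gw 0.994
tool shift [0.0002 0.0002 0.0789]
```

```bash
python3 -m inch '[[[0,0,0.03,0,0.085],[0,0,0.025,0,0.085],[0,0,0.015,0,0.085],[0,0,0,0,0.085]]]'
python3 - <<'E'
from h import *
togo((.4556,-.3691,.030))
E
```

```text
time_s: 3.25
position: [0.461, -0.375, 0.0471]
tool_rot: [1.759, 2.601, 0.002]
force: [-0.3, 0.5, -0.3]
grip_width: 0.996
TCP [ 0.461  -0.375   0.0471] xang 111.8 tilt -1.0 t 3.25 F [-0.3  0.5 -0.3] gw 0.996
tool shift [ 0.0075 -0.0029  0.0171]
```

```bash
python3 -m inch '[[[0.007,-0.003,0,0,0.085],[0,0,0.012,0,0.085],[0,0,0,0,0.085]]]'
python3 - <<'E'
from h import *
togo((.4556,-.3691,.030))
E
```

```text
time_s: 3.55
position: [0.4575, -0.3713, 0.0391]
tool_rot: [1.758, 2.593, -0.001]
force: [0.1, -0.3, -0.3]
grip_width: 0.989
TCP [ 0.4575 -0.3713  0.0391] xang 111.7 tilt -1.0 t 3.55 F [ 0.1 -0.3 -0.3] gw 0.989
tool shift [ 0.0028 -0.001   0.0091]
```

```bash
python3 -m inch '[[[0.003,-0.001,0.007,0,0.085],[0,0,0.003,0,0.085],[0,0,0,0,0.085],[0,0,0,0,0.085]]]'
python3 - <<'E'
from h import *
st=arm.state();togo((.4556,-.3691,.030))
c=capture("wrist");save("w2",c["frame"][100:400],1.4)
E
```

```text
time_s: 3.95
position: [0.456, -0.3695, 0.0297]
tool_rot: [1.757, 2.591, -0.002]
force: [0.6, -0.2, -0.1]
grip_width: 0.995
TCP [ 0.456  -0.3695  0.0297] xang 111.7 tilt -0.9999 t 3.95 F [ 0.6 -0.2 -0.1] gw 0.995
tool shift [ 0.0005 -0.0002 -0.0003]
```

View pics/w2.png

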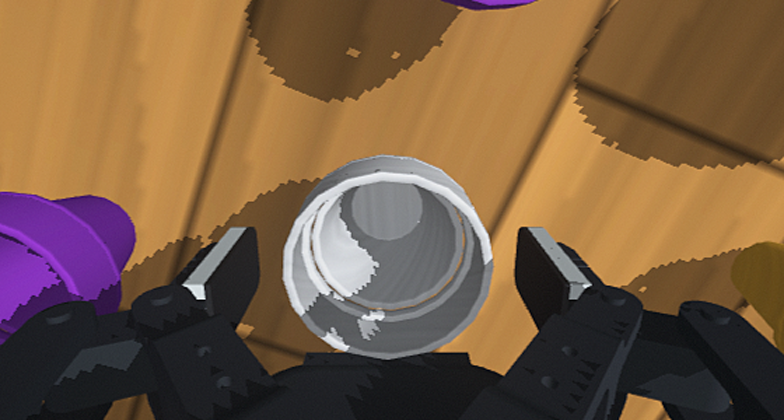

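The cup is centred between the open fingers and the purple cup on the left is clear. Closing on it.

```bash
python3 -m inch '[[[0,0,0,0,0.055],[0,0,0,0,0.055],[0,0,0,0,0.055],[0,0,0,0,0.055],[0,0,0,0,0.055],[0,0,0,0,0.055]]]' 40
python3 -m inch '[[[0,0,-0.01,0,0.055],[0,0,-0.02,0,0.055],[0,0,-0.03,0,0.055],[0,0,0,0,0.055]]]'
python3 - <<'E'
from h import *
import pickle
st=arm.state();togo((.55,-.1,.30));c=capture("wrist");save("w3",c["frame"],1.0)
D={"scene":(capture("scene"),st),"side":(capture("side"),st)}
pickle.dump(D,open("d1.pkl","wb"))
a=D["scene"][0]["frame"][180:270,90:230];b=D["side"][0]["frame"][130:220,250:390]
save("lift",np.hstack([a,b]),2.8)
E
```

```text
time_s: 4.6
position: [0.4564, -0.37, 0.0305]
tool_rot: [1.756, 2.59, -0.003]
force: [-0.2, -0.0, 0.6]
grip_width: 0.741
time_s: 5.0
position: [0.4551, -0.3687, 0.0925]
tool_rot: [1.758, 2.593, -0.001]
force: [1.5, -0.1, -1.1]
grip_width: 0.743
TCP [ 0.4551 -0.3687  0.0925] xang 111.7 tilt -1.0 t 5.0 F [ 1.5 -0.1 -1.1] gw 0.743
tool shift [ 0.2129  0.1884 -0.2084]
```

View pics/lift.png

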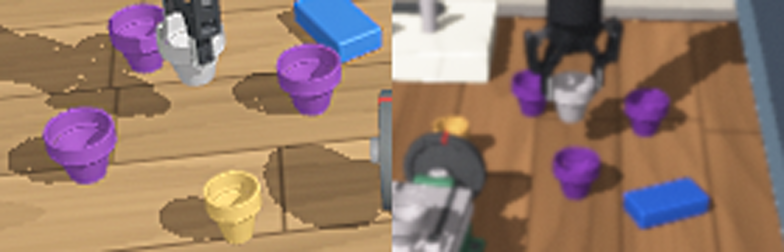

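The cup is held: the opening reads 63.5 mm, and both views show it lifted with the neighbours undisturbed. Now I'll carry it up and near the machine.

```bash
python3 -m inch '[[[0,0,-0.03,0,0.055],[0,0,-0.04,0,0.055],[0,0,-0.04,0,0.055],[0,0,-0.04,0,0.055],[0.01,0.014,-0.01,0,0.055],[0.027,0.034,0,0,0.055],[0.027,0.034,0,0,0.055],[0.027,0.034,0,0,0.055]]]'
python3 -m inch '[[[0.027,0.034,0,7,0.055],[0.027,0.034,0,7,0.055],[0.027,0.034,0,7,0.055],[0.027,0.034,0,7,0.055],[0,0,0,0,0.055],[0,0,0,0,0.055]]]'
python3 - <<'E'
from h import *
st=arm.state();togo((.625,-.07,.25))
E
```

```text
time_s: 5.95
position: [0.5233, -0.235, 0.2401]
tool_rot: [-1.764, -2.571, -0.01]
force: [1.1, 0.5, -1.7]
grip_width: 0.742
time_s: 6.55
position: [0.6373, -0.0862, 0.225]
tool_rot: [-2.327, -2.039, 0.011]
force: [-0.2, -0.7, -2.0]
grip_width: 0.74
TCP [ 0.6373 -0.0862  0.225 ] xang 82.4 tilt -0.9988 t 6.55 F [-0.2 -0.7 -2. ] gw 0.74
tool shift [ 0.0151 -0.0153 -0.024 ]
```

```bash
python3 -m inch '[[[0.007,-0.008,-0.015,0,0.055],[0.007,-0.008,-0.01,0,0.055],[0,0,0,0,0.055],[0,0,0,0,0.055]]]'
python3 - <<'E'
from h import *
import pickle
st=arm.state();togo((.625,-.07,.25));c=capture("wrist");save("w4",c["frame"],1.2);print(Ro.from_rotvec(st["tool_rot"]).as_matrix()[:,2].round(4))
pickle.dump((c,st),open("w4.pkl","wb"))
E
```

```text
time_s: 6.95
position: [0.6201, -0.0706, 0.2512]
tool_rot: [-2.324, -2.036, 0.016]
force: [0.1, -0.6, -2.3]
grip_width: 0.744
TCP [ 0.6201 -0.0706  0.2512] xang 82.4 tilt -0.9986 t 6.95 F [ 0.1 -0.6 -2.3] gw 0.744
tool shift [0.0012 0.0048 0.001 ]
[-0.042   0.0326 -0.9986]
```

View pics/w4.png

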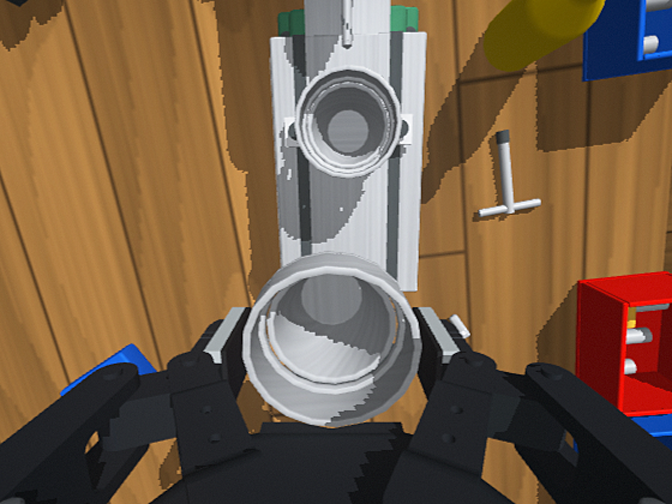

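Wrist view (×1.2): 
- The held cup sits in the jaws at (331,345). 
- The clamped cup's rim is centred at about (349,122), with outer radius about 53 px, and the bit's end is at about (347,47). 
- The table's right edge runs from (424,37) to (416,290). 

The tool has picked up a 3° tilt. I'll compute positions and yaw.

```bash
python3 - <<'E'
from h import *
import pickle
c,st=pickle.load(open("w4.pkl","rb"));k=cam(c,st);f=c["frame"]
g=cv2.cvtColor(f,cv2.COLOR_RGB2GRAY)[35:165,225:355]
for p2 in (30,20):
    h=cv2.HoughCircles(g,cv2.HOUGH_GRADIENT_ALT if 0 else cv2.HOUGH_GRADIENT,1,3,param1=120,param2=p2,minRadius=36,maxRadius=52)
    if h is not None: print([(round(a+225,1),round(b+35,1),round(r,1)) for a,b,r in h[0][:6]])
e=np.array([[297,122],[402,122],[349,67],[312,84],[387,84],[349,178],[312,161],[387,161]])/1.2
P=np.array([onz(k,*p,.164)[:2] for p in e]);C,r=circ(P);print("eye",C,r,(np.linalg.norm(P-C,axis=1)-r).round(4))
A=onz(k,424/1.2,37/1.2,.108);B=onz(k,416/1.2,290/1.2,.108);print("edge",A,B,"yaw",np.arctan2(-(A-B)[0],(A-B)[1]))
A=onz(k,272/1.2,37/1.2,.108);B=onz(k,280/1.2,240/1.2,.108);print("edgeL",A,B,"yaw",np.arctan2(-(A-B)[0],(A-B)[1]))
print("tip",onz(k,347/1.2,47/1.2,.154))
# held cup
e=np.array([[242,345],[420,345],[331,266],[331,427]])/1.2
z=.2512+.026;P=np.array([onz(k,*p,z)[:2] for p in e]);print("held",circ(P))
E
```

```text
[(np.float32(292.5), np.float32(100.5), np.float32(43.6)), (np.float32(289.5), np.float32(96.5), np.float32(39.2)), (np.float32(289.5), np.float32(99.5), np.float32(41.4)), (np.float32(288.5), np.float32(102.5), np.float32(44.7)), (np.float32(287.5), np.float32(105.5), np.float32(41.4)), (np.float32(285.5), np.float32(100.5), np.float32(44.8))]
[(np.float32(292.5), np.float32(100.5), np.float32(43.6)), (np.float32(289.5), np.float32(96.5), np.float32(39.2)), (np.float32(289.5), np.float32(99.5), np.float32(41.4)), (np.float32(288.5), np.float32(102.5), np.float32(44.7)), (np.float32(287.5), np.float32(105.5), np.float32(41.4)), (np.float32(285.5), np.float32(100.5), np.float32(44.8))]
eye [0.63799643 0.01402506] 0.030982569039205075 [ 0.0001  0.      0.0001  0.0002 -0.0003  0.0001 -0.0003  0.0002]
edge [0.69686216 0.06944518 0.108     ] [ 0.67710889 -0.11383972  0.108     ] yaw -0.10735920450108727
edgeL [0.59199494 0.0848475  0.108     ] [ 0.57365307 -0.05946592  0.108     ] yaw -0.12641969855082003
tip [0.64205198 0.05808829 0.154     ]
held (array([ 0.62071289, -0.07171302]), np.float64(0.031276277145828965))
```

Clamped cup centre is about (0.637,0.015), with residuals under 0.3 mm and r about 31 mm. Table width comes out at 107 mm, yaw about −0.113 and gap about 12 mm, all consistent with the description. Before placing I'll try to take out the tilt; lag in fast moves appears to cause it, so I'll test a quick reverse move.

```bash
python3 -m inch '[[[0,-0.04,0,0,0.055],[0,-0.04,0,0,0.055],[0,-0.04,0,0,0.055],[0,0,0,0,0.055],[0,0,0,0,0.055]]]'
python3 - <<'E'
from h import *
togo(None);print(Ro.from_rotvec(arm.state()["tool_rot"]).as_matrix()[:,2].round(4))
E
python3 -m inch '[[[0,0.02,0,0,0.055],[0,0.02,0,0,0.055],[0,0.02,0,0,0.055],[0,0.02,0,0,0.055],[0,0,0,0,0.055],[0,0,0,0,0.055]]]'
python3 - <<'E'
from h import *
togo((.62,-.07,.25));print(Ro.from_rotvec(arm.state()["tool_rot"]).as_matrix()[:,2].round(4))
E
```

```text
time_s: 7.5
position: [0.4963, -0.0571, 0.2551]
tool_rot: [-2.328, -2.031, 0.017]
force: [0.9, 0.7, -2.4]
grip_width: 0.742
TCP [ 0.4963 -0.0571  0.2551] xang 82.2 tilt -0.9986 t 7.5 F [ 0.9  0.7 -2.4] gw 0.742
[-0.0422  0.0322 -0.9986]
time_s: 8.1
position: [0.5824, -0.0715, 0.2522]
tool_rot: [-2.335, -2.03, 0.013]
force: [-0.6, 0.3, -2.2]
grip_width: 0.74
TCP [ 0.5824 -0.0715  0.2522] xang 82.0 tilt -0.9988 t 8.1 F [-0.6  0.3 -2.2] gw 0.74
tool shift [0.0067 0.0371 0.0008]
[-0.0372  0.0304 -0.9988]
```

```bash
P='from h import *
togo(None);print(Ro.from_rotvec(arm.state()["tool_rot"]).as_matrix()[:,2].round(4))'
python3 -m inch '[[[0,0,0.035,0,0.055],[0,0,0.025,0,0.055],[0,0,0,0,0.055],[0,0,0,0,0.055]]]' >/dev/null; python3 -c "$P"
python3 -m inch '[[[0,0,-0.012,0,0.055],[0,0,-0.012,0,0.055],[0,0,-0.012,0,0.055],[0,0,-0.012,0,0.055],[0,0,-0.012,0,0.055],[0,0,0,0,0.055],[0,0,0,0,0.055]]]' >/dev/null; python3 -c "$P"
python3 -m inch '[[[0,0,0,-8,0.055],[0,0,0,-8,0.055],[0,0,0,-8,0.055],[0,0,0,0,0.055],[0,0,0,0,0.055]]]' >/dev/null; python3 -c "$P"
```

```text
TCP [ 0.5799 -0.0704  0.1925] xang 82.0 tilt -0.999 t 8.5 F [ 0.5 -0.2 -1.8] gw 0.741
[-0.0349  0.0294 -0.999 ]
TCP [ 0.5846 -0.0733  0.2663] xang 82.0 tilt -0.9994 t 9.2 F [ 0.5  0.3 -2. ] gw 0.737
[-0.0224  0.0251 -0.9994]
TCP [ 0.5833 -0.0728  0.2636] xang 106.6 tilt -0.9993 t 9.7 F [ 0.4 -0.5 -1.7] gw 0.742
[-0.0272  0.0268 -0.9993]
```

```bash
P='from h import *
togo(None);print(Ro.from_rotvec(arm.state()["tool_rot"]).as_matrix()[:,2].round(4))'
python3 -m inch '[[[0,0,0,4,0.055],[0,0,0,4,0.055],[0,0,0,4,0.055],[0,0,0,4,0.055],[0,0,0,4,0.055],[0,0,0,4,0.055],[0,0,0,0,0.055]]]' >/dev/null; python3 -c "$P"
python3 -m inch '[[[0,0,0.012,0,0.055],[0,0,0.012,0,0.055],[0,0,0.012,0,0.055],[0,0,0.012,0,0.055],[0,0,0.012,0,0.055],[0,0,0,0,0.055],[0,0,0,0,0.055]]]' >/dev/null; python3 -c "$P"
python3 -m inch '[[[0,0,-0.012,0,0.055],[0,0,-0.012,0,0.055],[0,0,-0.012,0,0.055],[0,0,-0.012,0,0.055],[0,0,-0.012,0,0.055],[0,0,0,0,0.055],[0,0,0,0,0.055]]]' >/dev/null; python3 -c "$P"
```

```text
TCP [ 0.5822 -0.0724  0.2607] xang 80.2 tilt -0.9991 t 10.4 F [-0.5  0.4 -1. ] gw 0.744
[-0.0323  0.0285 -0.9991]
TCP [ 0.5784 -0.07    0.1927] xang 80.3 tilt -0.9989 t 11.1 F [ 0.3  0.1 -0.3] gw 0.736
[-0.0371  0.0301 -0.9989]
TCP [ 0.583  -0.0727  0.263 ] xang 80.3 tilt -0.9992 t 11.8 F [ 0.3 -1.2 -1.7] gw 0.745
[-0.0284  0.0271 -0.9992]
```

The remaining tilt of about 2.2° comes from sag drift. It's small enough for the cup to settle square when released, so I'll accept it and go above the clamped cup.

```bash
python3 -m inch '[[[0.019,0.0077,0.003,0,0.055],[0.019,0.0077,0.003,0,0.055],[0.019,0.0077,0.003,0,0.055],[0.019,0.0077,0.003,0,0.055],[0.015,0.006,0.003,0,0.055],[0,0,0,0,0.055],[0,0,0,0,0.055]]]'
python3 -c "
from h import *
togo((.637,.015,.215))"
```

```text
time_s: 12.5
position: [0.6341, 0.0136, 0.2447]
tool_rot: [-2.369, -1.996, 0.014]
force: [0.6, -0.1, -1.2]
grip_width: 0.744
TCP [0.6341 0.0136 0.2447] xang 80.2 tilt -0.999 t 12.5 F [ 0.6 -0.1 -1.2] gw 0.744
tool shift [0.0013 0.0038 0.0296]
```

```bash
python3 -m inch '[[[0.001,0.003,0.012,0,0.055],[0.001,0.002,0.012,0,0.055],[0,0,0,0,0.055],[0,0,0,0,0.055]]]'
python3 - <<'E'
from h import *
import pickle
st=arm.state();togo((.637,.015,.158),st)
S=capture("scene");d=capture("side")
p=st["position"];ks=cam(S);kd=cam(d)
for n,k in(("sc",ks),("sd",kd)):
    print(n,"held rim/step px",proj(k,p+[0,0,.026]),proj(k,p+[0,0,.006]),"clamped rim at target",proj(k,(.637,.015,.164)))
a=cv2.resize(S["frame"][160:230,280:350],(400,400),interpolation=cv2.INTER_CUBIC)
b=cv2.resize(d["frame"][165:235,220:290],(400,400),interpolation=cv2.INTER_CUBIC)
save("pre",np.hstack([a,b]))
E
```

```text
time_s: 12.9
position: [0.6377, 0.0133, 0.2176]
tool_rot: [-2.371, -1.993, 0.017]
force: [0.5, -0.7, -1.0]
grip_width: 0.743
TCP [0.6377 0.0133 0.2176] xang 80.1 tilt -0.999 t 12.9 F [ 0.5 -0.7 -1. ] gw 0.743
tool shift [0.0004 0.0015 0.0597]
sc held rim/step px [314.7749597  176.84853527] [314.24062539 183.86088438] clamped rim at target [313.32187836 203.70428094]
sd held rim/step px [249.81546801 180.5277835 ] [250.20448403 186.08572657] clamped rim at target [251.4622494  202.40315795]
```

View pics/pre.png

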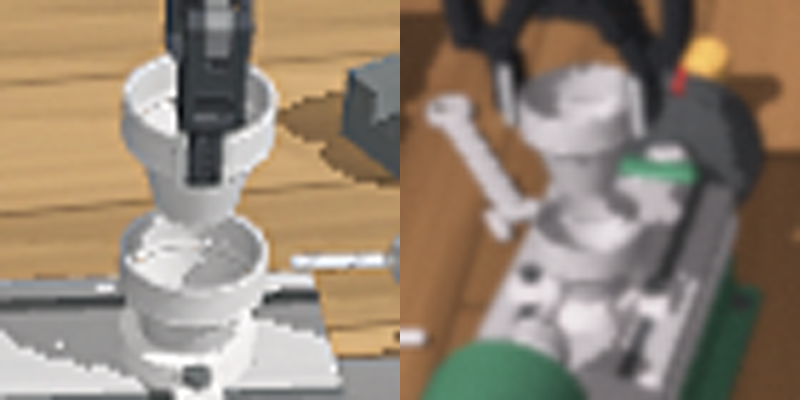

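In the scene crop the held collar is centred at column 314.7 and the clamped rim at 314.0. In the side crop they are at 251.7 and 253.5. The clamped centre is therefore about (0.637,0.016), and the alignment is within the clearance. Lowering.

```bash
python3 -m inch '[[[0.001,0.000,0.01,0,0.055],[0.001,0.001,0.01,0,0.055],[0,0,0.005,0,0.055],[0,0,0,0,0.055]]]'
python3 -c "
from h import *
togo((.637,.016,.160))"
```

```text
time_s: 13.4
position: [0.6384, 0.0157, 0.1915]
tool_rot: [-2.372, -1.993, 0.015]
force: [0.0, -0.5, -1.7]
grip_width: 0.742
TCP [0.6384 0.0157 0.1915] xang 80.1 tilt -0.999 t 13.4 F [ 0.  -0.5 -1.7] gw 0.742
tool shift [-0.0006 -0.0002  0.0315]
```

```bash
python3 -m inch '[[[-0.0005,0,0.008,0,0.055],[0,0,0.008,0,0.055],[0,0,0.004,0,0.055],[0,0,0,0,0.055]]]'
python3 -c "
from h import *
togo((.637,.016,.160))"
```

```text
time_s: 13.8
position: [0.6374, 0.0159, 0.1695]
tool_rot: [-2.372, -1.994, 0.016]
force: [0.3, -0.4, -1.8]
grip_width: 0.741
TCP [0.6374 0.0159 0.1695] xang 80.1 tilt -0.999 t 13.8 F [ 0.3 -0.4 -1.8] gw 0.741
tool shift [-0.0002 -0.      0.0095]
```

```bash
python3 -m inch '[[[0,0,0.004,0,0.055],[0,0,0.002,0,0.055],[0,0,0,0,0.055]]]'
python3 -m inch '[[[0,0,0.002,0,0.055],[0,0,0,0,0.055]]]'
python3 -c "
from h import *
togo((.637,.016,.160))"
```

```text
time_s: 14.1
position: [0.6374, 0.016, 0.1632]
tool_rot: [-2.372, -1.994, 0.015]
force: [0.6, 1.3, -1.7]
grip_width: 0.741
time_s: 14.3
position: [0.6375, 0.0161, 0.1614]
tool_rot: [-2.373, -1.994, 0.015]
force: [-0.1, 0.6, -1.6]
grip_width: 0.739
TCP [0.6375 0.0161 0.1614] xang 80.1 tilt -0.9991 t 14.3 F [-0.1  0.6 -1.6] gw 0.739
tool shift [-0.0002 -0.0005  0.0014]
```

```bash
python3 -m inch '[[[0,0,0.0015,0,0.055],[0,0,0,0,0.055]]]'
python3 -m inch '[[[0,0,0.0015,0,0.055],[0,0,0,0,0.055]]]'
python3 -c "
from h import *
togo((.637,.016,.1585))"
```

```text
time_s: 14.5
position: [0.6378, 0.016, 0.1602]
tool_rot: [-2.373, -1.995, 0.014]
force: [-0.2, -1.0, -1.4]
grip_width: 0.74
time_s: 14.7
position: [0.638, 0.0161, 0.1599]
tool_rot: [-2.374, -1.995, 0.012]
force: [0.3, -0.7, -2.7]
grip_width: 0.743
TCP [0.638  0.0161 0.1599] xang 80.1 tilt -0.9992 t 14.7 F [ 0.3 -0.7 -2.7] gw 0.743
tool shift [-0.0003 -0.001   0.0015]
```

Descent has stalled on contact near the expected height. Releasing.

```bash
python3 -m inch '[[[0,0,0,0,0.068],[0,0,0,0,0.072],[0,0,0,0,0.085],[0,0,0,0,0.085],[0,0,0,0,0.085]]]'
python3 -m inch '[[[0,0,-0.01,0,0.085],[0,0,-0.02,0,0.085],[0,0,-0.03,0,0.085],[0,0,-0.03,0,0.085],[0,0,-0.02,0,0.085],[0,0,0,0,0.085]]]'
python3 - <<'E'
from h import *
import pickle
st=arm.state();togo((.60,-.16,.27),st);print(Ro.from_rotvec(st["tool_rot"]).as_matrix()[:,2].round(4))
S=capture("scene");d=capture("side");w=capture("wrist")
pickle.dump((S,d,w,st),open("d2.pkl","wb"))
a=cv2.resize(S["frame"][165:245,280:360],(400,400),interpolation=cv2.INTER_CUBIC)
b=cv2.resize(w["frame"],(400,300),interpolation=cv2.INTER_CUBIC);b=np.vstack([b,np.zeros((100,400,3),np.uint8)])
save("nest",np.hstack([a,b]))
E
```

```text
time_s: 15.2
position: [0.6385, 0.0161, 0.1603]
tool_rot: [-2.375, -1.996, 0.011]
force: [-0.1, -0.5, 0.4]
grip_width: 0.996
time_s: 15.8
position: [0.6417, 0.0131, 0.2764]
tool_rot: [-2.374, -1.996, 0.011]
force: [0.6, -0.0, -0.3]
grip_width: 0.998
TCP [0.6417 0.0131 0.2764] xang 80.1 tilt -0.9992 t 15.8 F [ 0.6 -0.  -0.3] gw 0.998
tool shift [-0.1778 -0.0111  0.0032]
[-0.0314  0.026  -0.9992]
```

View pics/nest.png

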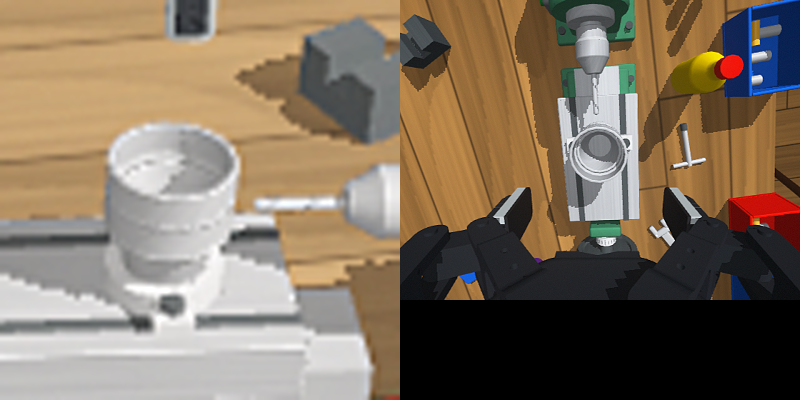

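Nested: in the scene crop the two collars are stacked concentrically at about (172,185), with no step or tilt visible. The bit's end is at (255,205). The wrist view also shows the cups concentric at (600,152) in the composite. Next is the wheel: move over it and turn +86°.

```bash
python3 -m inch '[[[-0.025,-0.0016,-0.003,0,0.04],[-0.025,-0.0016,-0.003,0,0.04],[-0.025,-0.0016,-0.003,0,0.04],[-0.025,-0.0016,-0.003,0,0.04],[-0.025,-0.0016,0,0,0.04],[-0.025,-0.0016,0,0,0.04],[-0.02,-0.0016,0,0,0.04],[0,0,0,0,0.04]]]'
python3 -m inch '[[[0,0,0,7.8,0.04],[0,0,0,7.8,0.04],[0,0,0,7.8,0.04],[0,0,0,7.8,0.04],[0,0,0,7.8,0.04],[0,0,0,7.8,0.04],[0,0,0,7.8,0.04],[0,0,0,7.8,0.04]]]'
python3 -m inch '[[[0,0,0,7.8,0.04],[0,0,0,7.8,0.04],[0,0,0,7.8,0.04],[0,0,0,0,0.04]]]'
python3 - <<'E'
from h import *
import pickle
st=arm.state();togo((.61,-.19,.27),st);print(Ro.from_rotvec(st["tool_rot"]).as_matrix()[:,2].round(4))
w=capture("wrist");pickle.dump((w,st),open("w5.pkl","wb"));save("w5",w["frame"],1.2)
E
```

```text
time_s: 16.75
position: [0.592, -0.1546, 0.2636]
tool_rot: [-2.347, -1.979, 0.041]
force: [-0.0, 1.2, -0.9]
grip_width: 0.471
time_s: 17.55
position: [0.5878, -0.1465, 0.2503]
tool_rot: [-3.049, -0.416, 0.122]
force: [0.7, 0.6, -0.0]
grip_width: 0.469
time_s: 17.95
position: [0.586, -0.1413, 0.2442]
tool_rot: [-3.08, 0.236, 0.155]
force: [-0.1, -0.5, -0.9]
grip_width: 0.463
TCP [ 0.586  -0.1413  0.2442] xang -8.7 tilt -0.9938 t 17.95 F [-0.1 -0.5 -0.9] gw 0.463
tool shift [ 0.0282  0.0433 -0.0307]
[-0.0962  0.0565 -0.9938]
```

View pics/w5.png

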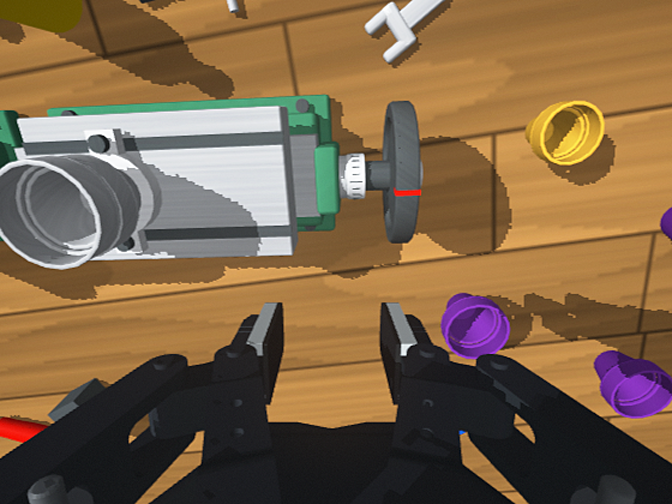

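Wrist view (×1.2): wheel at (402,172) with its red line at (407,193), hub and dial to its left, and the nested cup at (60,205). The tilt has crept to 6° during the yaw, mostly in the wheel's plane. I'll try slow upward rows, which reduced it before.

```bash
P='from h import *
togo((.61,-.19,.22));print(Ro.from_rotvec(arm.state()["tool_rot"]).as_matrix()[:,2].round(4),arm.state()["q"].round(3))'
python3 -c "$P"
python3 -m inch '[[[0,0,-0.01,0,0.04],[0,0,-0.01,0,0.04],[0,0,-0.01,0,0.04],[0,0,-0.01,0,0.04],[0,0,-0.01,0,0.04],[0,0,-0.01,0,0.04],[0,0,-0.01,0,0.04],[0,0,-0.01,0,0.04]]]' >/dev/null; python3 -c "$P"
python3 -m inch '[[[0,0.012,0.03,0,0.04],[0,0.012,0.03,0,0.04],[0,0.012,0.03,0,0.04],[0,0,0,0,0.04]]]' >/dev/null; python3 -c "$P"
```

```text
TCP [ 0.586  -0.1412  0.2441] xang -8.4 tilt -0.9937 t 18.0 F [-0.6  0.6 -0.2] gw 0.47
tool shift [0.0333 0.0456 0.0189]
[-0.0964  0.0566 -0.9937] [-0.428  0.417  1.282  0.011  1.554  1.291]
TCP [ 0.5942 -0.1452  0.3299] xang -7.9 tilt -0.9936 t 18.8 F [0.8 0.4 0. ] gw 0.474
tool shift [0.0331 0.0468 0.1051]
[-0.0971  0.0572 -0.9936] [-0.429  0.407  1.095  0.012  1.752  1.283]
TCP [ 0.583  -0.1775  0.2425] xang -7.8 tilt -0.9947 t 19.2 F [-1.  -0.2 -0.3] gw 0.465
tool shift [0.0305 0.0095 0.0194]
[-0.0883  0.0532 -0.9947] [-0.482  0.425  1.273  0.006  1.547  1.226]
```

The tilt is pure arm pitch (q2+q3+q5−π = 0.103) and fast downward rows reduce it. I'll do a couple of quick up/down cycles and measure the wheel from the stored picture.

```bash
P='from h import *
togo((.61,-.19,.22));q=arm.state()["q"];print(round(q[1]+q[2]+q[4]-np.pi,4))'
python3 -m inch '[[[0,0,-0.045,0,0.04],[0,0,-0.045,0,0.04],[0,0,0,0,0.04],[0,0,0.045,0,0.04],[0,0,0.045,0,0.04],[0,0,0,0,0.04]]]' >/dev/null; python3 -c "$P"
python3 -m inch '[[[0,0,-0.045,0,0.04],[0,0,-0.045,0,0.04],[0,0,-0.03,0,0.04],[0,0,0,0,0.04],[0,0,0.045,0,0.04],[0,0,0.045,0,0.04],[0,0,0.03,0,0.04],[0,0,0,0,0.04]]]' >/dev/null; python3 -c "$P"
python3 - <<'E'
from h import *
import pickle
w,st=pickle.load(open("w5.pkl","rb"));k=cam(w,st)
h=cv2.cvtColor(w["frame"],cv2.COLOR_RGB2HSV)
# wheel extremes by eye (x1.2): far end of rim (402,101), near end (402,242): z=.075
A=onz(k,400/1.2,101/1.2,.075);B=onz(k,400/1.2,243/1.2,.075);print("rim ends",A,B,(A+B)/2,np.linalg.norm(A-B))
for u,v in((393,193),(421,193)):print("red line z=.13",onz(k,u/1.2,v/1.2,.130))
m=((h[...,0]<8)|(h[...,0]>172))&(h[...,1]>150);m[:,:300]=0;m[220:]=0;v,u=np.nonzero(m);print("red px",u.min(),u.max(),v.min(),v.max(),u.mean(),v.mean(),onz(k,u.mean()+.5,v.mean()+.5,.13))
print(proj(k,(.614,-.192,.13)),proj(k,(.614,-.192,.075)))
E
```

```text
TCP [ 0.5853 -0.1759  0.2529] xang -7.8 tilt -0.9954 t 19.8 F [-1.4  0.1  0.1] gw 0.465
tool shift [0.0292 0.0118 0.0301]
0.0955
TCP [ 0.5899 -0.1751  0.2735] xang -7.7 tilt -0.9971 t 20.6 F [ 0.3  0.7 -0.2] gw 0.465
tool shift [0.0255 0.0139 0.0514]
0.0753
rim ends [ 0.66748444 -0.20033327  0.075     ] [ 0.55464242 -0.19026915  0.075     ] [ 0.61106343 -0.19530121  0.075     ] 0.11328992175400787
red line z=.13 [ 0.61089993 -0.18339394  0.13      ]
red line z=.13 [ 0.6081513  -0.20187558  0.13      ]
red px 328 350 156 163 338.8224299065421 160.3271028037383 [ 0.60951018 -0.19277289  0.13      ]
[337.88929714 155.46096494] [329.63429585 144.85316142]
```

```bash
P='from h import *
togo((.61,-.19,.22));q=arm.state()["q"];print(round(q[1]+q[2]+q[4]-np.pi,4))'
python3 -m inch '[[[0,0,-0.045,0,0.04],[0,0,-0.045,0,0.04],[0,0,-0.03,0,0.04],[0,0,0,0,0.04],[0,0,0.048,0,0.04],[0,0,0.048,0,0.04],[0,0,0.045,0,0.04],[0,0,0,0,0.04]]]' >/dev/null; python3 -c "$P"
python3 -m inch '[[[0,0,-0.045,0,0.04],[0,0,-0.045,0,0.04],[0,0,-0.03,0,0.04],[0,0,0,0,0.04],[0,0,0.048,0,0.04],[0,0,0.048,0,0.04],[0,0,0.045,0,0.04],[0,0,0,0,0.04]]]' >/dev/null; python3 -c "$P"
python3 -m inch '[[[0,0,-0.045,0,0.04],[0,0,-0.045,0,0.04],[0,0,-0.03,0,0.04],[0,0,0,0,0.04],[0,0,0.048,0,0.04],[0,0,0.048,0,0.04],[0,0,0.045,0,0.04],[0,0,0,0,0.04]]]' >/dev/null; python3 -c "$P"
```

```text
TCP [ 0.5913 -0.1741  0.2697] xang -7.7 tilt -0.9982 t 21.4 F [-0.   0.4 -0.5] gw 0.469
tool shift [0.0232 0.0147 0.0482]
0.0586
TCP [ 0.5958 -0.1756  0.2718] xang -7.7 tilt -0.9994 t 22.2 F [-0.5  0.4 -1.5] gw 0.467
tool shift [0.0174 0.0134 0.0511]
0.033
TCP [ 0.6022 -0.1785  0.2776] xang -7.7 tilt -0.9999 t 23.0 F [-0.3  0.9 -0.3] gw 0.465
tool shift [0.0092 0.011  0.0575]
0.0022
```

The tilt is gone (0.002 rad). The wheel centre is about (0.612,−0.193,0.075): the rim ends measure 113 mm apart against 110, and the red line is at y=−0.193. I'll go to the grip start at −50° from the top.

```bash
cat >> h.py <<'E'
C=np.array([.612,-.193,.075]);ym=-.11
ex=np.array([np.cos(ym),np.sin(ym),0]);ey=np.array([-np.sin(ym),np.cos(ym),0])
def wh(target_phi=None,r=.048,off=.020):
    st=arm.state();p=st["position"]+[0,0,off]-C
    print("phi %.1f r %.1f lat %.1f mm; F ex %.1f ey %.1f ez %.1f Mz"%(np.degrees(np.arctan2(p@ex,p[2])),1e3*np.hypot(p@ex,p[2]),1e3*p@ey,st["force"]@ex,st["force"]@ey,st["force"][2]),"gw",round(st["grip_width"],3),"t",round(st["time_s"],2))
    if target_phi is not None:
        a=np.radians(target_phi);togo(C+r*(np.sin(a)*ex+np.cos(a)*np.array([0,0,1]))-[0,0,off],st)
E
python3 -m inch '[[[-0.012,0.004,0.03,-1.4,0.04],[-0.012,0.003,0.04,0,0.04],[0,0,0.02,0,0.04],[0,0,0,0,0.04]]]'
python3 -c "
from h import *
wh(-50);q=arm.state()['q'];print(q[1]+q[2]+q[4]-np.pi)"
```

```text
time_s: 23.4
position: [0.5848, -0.1856, 0.2003]
tool_rot: [-3.134, 0.17, -0.031]
force: [1.1, 0.2, 0.1]
grip_width: 0.467
phi -10.9 r 147.9 lat 4.3 mm; F ex 1.0 ey 0.3 ez 0.1 Mz gw 0.467 t 23.4
TCP [ 0.5848 -0.1856  0.2003] xang -6.2 tilt -0.9998 t 23.4 F [1.1 0.2 0.1] gw 0.467
tool shift [-0.0112  0.0048  0.1142]
-0.01662405026271241
```

```bash
python3 -m inch '[[[-0.006,0.0025,0.02,0,0.04],[-0.005,0.0023,0.02,0,0.04],[0,0,0,0,0.04],[0,0,0,0,0.04]]]'
python3 - <<'E'
from h import *
wh(-50)
st=arm.state();w=capture("wrist");k=cam(w,st);f=w["frame"];save("w6",f,1.2)
h=cv2.cvtColor(f,cv2.COLOR_RGB2HSV)
m=((h[...,0]<8)|(h[...,0]>172))&(h[...,1]>150);v,u=np.nonzero(m);print(len(u))
if len(u): print("red",u.min(),u.max(),v.min(),v.max(),onz(k,u.mean()+.5,v.mean()+.5,.13))
print("pred top",proj(k,C+[0,0,.055]),"TCP",proj(k,st["position"]))
E
```

```text
time_s: 23.8
position: [0.5833, -0.1941, 0.1753]
tool_rot: [3.13, -0.169, 0.062]
force: [1.2, 0.1, 0.0]
grip_width: 0.473
phi -13.3 r 123.6 lat -4.2 mm; F ex 1.2 ey 0.3 ez 0.0 Mz gw 0.473 t 23.8
TCP [ 0.5833 -0.1941  0.1753] xang -6.2 tilt -0.9992 t 23.8 F [1.2 0.1 0. ] gw 0.473
tool shift [-0.0119 -0.0046  0.089 ]
144
red 255 282 197 202 [ 0.60955314 -0.19326419  0.13      ]
pred top [267.73334887 196.54785327] TCP [274.3263533  267.38172173]
```

View pics/w6.png

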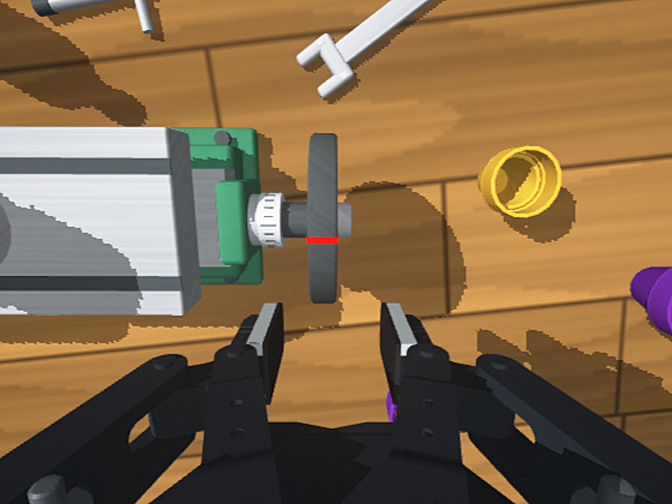

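The wheel's strip is at columns 308–338 in this view, upright, so the yaw is right. The red line is at (322,240), giving (0.6095,−0.193), which agrees. Descending slowly astride the rim.

```bash
python3 -m inch '[[[-0.005,-0.0022,0.005,0,0.04],[-0.004,-0.0015,0.008,0,0.04],[-0.002,0,0.01,0,0.04],[0,0,0,0,0.04],[0,0,0,0,0.04]]]'
python3 -c "
from h import *
wh(-50);q=arm.state()['q'];print(q[1]+q[2]+q[4]-np.pi)"
```

```text
time_s: 24.35
position: [0.5752, -0.1895, 0.1544]
tool_rot: [3.128, -0.168, 0.071]
force: [1.0, -0.7, 0.1]
grip_width: 0.467
phi -20.4 r 106.0 lat -0.6 mm; F ex 1.0 ey -0.6 ez 0.1 Mz gw 0.467 t 24.35
TCP [ 0.5752 -0.1895  0.1544] xang -6.1 tilt -0.9989 t 24.35 F [ 1.  -0.7  0.1] gw 0.467
tool shift [-0.003  -0.001   0.0685]
-0.04447403685692208
```

```bash
python3 -m inch '[[[-0.001,0,0.012,0,0.04],[-0.001,0,0.012,0,0.04],[0,0,0.012,0,0.04],[0,0,0.01,0,0.04],[0,0,0,0,0.04],[0,0,0,0,0.04]]]'
python3 -c "
from h import *
wh(-50);q=arm.state()['q'];print(q[1]+q[2]+q[4]-np.pi)"
```

```text
time_s: 24.95
position: [0.5745, -0.1895, 0.1024]
tool_rot: [3.129, -0.168, 0.067]
force: [0.4, 0.4, 0.0]
grip_width: 0.467
phi -38.4 r 60.5 lat -0.6 mm; F ex 0.3 ey 0.4 ez 0.0 Mz gw 0.467 t 24.95
TCP [ 0.5745 -0.1895  0.1024] xang -6.1 tilt -0.9991 t 24.95 F [0.4 0.4 0. ] gw 0.467
tool shift [ 0.0001 -0.0007  0.0166]
-0.041230550654829834
```

Down the last 16 mm, then close on the rim.

```bash
python3 -m inch '[[[0,0,0.007,0,0.04],[0,0,0.006,0,0.04],[0,0,0,0,0.04],[0,0,0,0,0.01],[0,0,0,0,0.01],[0,0,0,0,0.01],[0,0,0,0,0.01],[0,0,0,0,0.01]]]' 40
python3 -c "
from h import *
wh(0)"
```

```text
time_s: 25.75
position: [0.5759, -0.1884, 0.0893]
tool_rot: [3.131, -0.17, 0.069]
force: [0.3, 0.6, -1.4]
grip_width: 0.18
phi -46.6 r 50.0 lat 0.6 mm; F ex 0.3 ey 0.6 ez -1.4 Mz gw 0.18 t 25.75
TCP [ 0.5759 -0.1884  0.0893] xang -6.2 tilt -0.999 t 25.75 F [ 0.3  0.6 -1.4] gw 0.18
tool shift [ 0.0369  0.0007 -0.012 ]
```

The rim is gripped: opening 15.4 mm, r 50 mm. First stroke, clockwise.

```bash
python3 -m inch '[[[0.006,0,-0.0055,0,0.01],[0.0075,0,-0.0045,0,0.01],[0.008,0,-0.0033,0,0.01],[0.0085,0,-0.0018,0,0.01],[0.0085,0,-0.0003,0,0.01],[0,0,0,0,0.01]]]'
python3 -c "
from h import *
wh(45,.05);q=arm.state()['q'];print(q[1]+q[2]+q[4]-np.pi)"
```

```text
time_s: 26.35
position: [0.5936, -0.1903, 0.1009]
tool_rot: [-3.134, 0.169, 0.01]
force: [10.6, -1.5, -16.8]
grip_width: 0.181
phi -22.0 r 49.5 lat 0.7 mm; F ex 10.7 ey -0.4 ez -16.8 Mz gw 0.181 t 26.35
TCP [ 0.5936 -0.1903  0.1009] xang -6.2 tilt -1.0 t 26.35 F [ 10.6  -1.5 -16.8] gw 0.181
tool shift [0.054  0.0008 0.0102]
0.0070378613356503195
```

```bash
python3 -m inch '[[[0.008,0,0.001,0,0.01],[0.008,0,0,0,0.01],[0.008,0,0,0,0.01],[0.008,0,0,0,0.01],[0,0,0,0,0.01]]]'
python3 -c "
from h import *
wh(45,.05);q=arm.state()['q'];print(q[1]+q[2]+q[4]-np.pi)"
```

```text
time_s: 26.85
position: [0.6115, -0.1923, 0.1028]
tool_rot: [-3.131, 0.167, 0.063]
force: [4.3, 0.0, -9.5]
grip_width: 0.174
phi -0.7 r 47.8 lat 0.7 mm; F ex 4.3 ey 0.5 ez -9.5 Mz gw 0.174 t 26.85
TCP [ 0.6115 -0.1923  0.1028] xang -6.1 tilt -0.9992 t 26.85 F [ 4.3  0.  -9.5] gw 0.174
tool shift [0.0364 0.0008 0.011 ]
0.039191512463480294
```

```bash
python3 -m inch '[[[0.01,0,0.0005,0,0.01],[0.01,0,0.001,0,0.01],[0.01,0,0.002,0,0.01],[0.01,0,0.003,0,0.01],[0.009,0,0.004,0,0.01],[0,0,0,0,0.01]]]'
python3 -c "
from h import *
wh(45,.048);q=arm.state()['q'];print(q[1]+q[2]+q[4]-np.pi)"
```

```text
time_s: 27.45
position: [0.645, -0.196, 0.0912]
tool_rot: [-3.126, 0.168, 0.123]
force: [1.9, -0.5, -8.4]
grip_width: 0.179
phi 42.5 r 49.1 lat 0.6 mm; F ex 2.0 ey -0.3 ez -8.4 Mz gw 0.179 t 27.45
TCP [ 0.645  -0.196   0.0912] xang -6.1 tilt -0.9969 t 27.45 F [ 1.9 -0.5 -8.4] gw 0.179
tool shift [0.001  0.0006 0.0022]
0.07595628354023987
```

First stroke done (about 89°). Now release, go back along the rim, and check the wheel's red line from the scene camera.

```bash
sed -i 's|p=st\["position"\]+\[0,0,off\]-C|p=st["position"]-off*Ro.from_rotvec(st["tool_rot"]).as_matrix()[:,2]-C|' h.py
python3 -c "
from h import *
wh()"
python3 -m inch '[[[0,0,0,0,0.04],[0,0,0,0,0.04],[0,0,0,0,0.04],[0,0,-0.02,0,0.04],[-0.01,0,-0.02,0,0.04],[-0.02,0,0,0,0.04],[-0.02,0,0,0,0.04],[0,0,0,0,0.04]]]'
python3 - <<'E'
from h import *
wh(-35)
q=arm.state()['q'];print(q[1]+q[2]+q[4]-np.pi)
S=capture("scene");k=cam(S);h=cv2.cvtColor(S["frame"],cv2.COLOR_RGB2HSV)
m=((h[...,0]<8)|(h[...,0]>172))&(h[...,1]>130);m2=np.zeros_like(m);m2[205:262,215:245]=m[205:262,215:245];v,u=np.nonzero(m2);print("red n",len(u),u.mean() if len(u) else 0,v.mean() if len(u) else 0)
for a in(0,60,75,90,105):
    t=np.radians(a);print(a,proj(k,C+.055*(np.sin(t)*ex+np.cos(t)*np.array([0,0,1]))).round(1))
import pickle;pickle.dump(S,open("s3.pkl","wb"))
E
```

```text
phi 43.9 r 50.1 lat 0.5 mm; F ex 2.0 ey -0.3 ez -8.4 Mz gw 0.179 t 27.45
time_s: 28.25
position: [0.6015, -0.1919, 0.1426]
tool_rot: [-3.131, 0.165, 0.1]
force: [-1.1, -0.3, 0.8]
grip_width: 0.471
phi -6.1 r 88.1 lat -0.1 mm; F ex -1.0 ey -0.4 ez 0.8 Mz gw 0.471 t 28.25
TCP [ 0.6015 -0.1919  0.1426] xang -6.0 tilt -0.9979 t 28.25 F [-1.1 -0.3  0.8] gw 0.471
tool shift [-0.0138 -0.0001  0.0493]
0.06038376927653033
red n 14 228.07142857142858 241.42857142857142
0 [228.1 216.6]
60 [228.3 237.6]
75 [228.6 243.3]
90 [228.8 248.1]
105 [229.1 251.9]
```

Red line at scene row 242 gives a wheel angle of about 74° from the top, so the wheel has turned about 77°, a little less than the hand did: some slip. I'll regrip harder for the second stroke.

```bash
python3 -m inch '[[[-0.008,0,0.01,0,0.04],[-0.005,0,0.01,0,0.04],[-0.003,0,0.01,0,0.04],[0,0,0.006,0,0.04],[0,0,0,0,0.04],[0,0,0,0,0.04]]]'
python3 -c "
from h import *
wh(-42)
q=arm.state()['q'];print(q[1]+q[2]+q[4]-np.pi)"
```

```text
time_s: 28.9
position: [0.587, -0.1911, 0.1074]
tool_rot: [-3.133, 0.166, 0.09]
force: [0.7, -0.5, 0.6]
grip_width: 0.469
phi -24.6 r 57.5 lat -0.8 mm; F ex 0.8 ey -0.4 ez 0.6 Mz gw 0.469 t 28.9
TCP [ 0.587  -0.1911  0.1074] xang -6.1 tilt -0.9984 t 28.9 F [ 0.7 -0.5  0.6] gw 0.469
tool shift [-0.0061 -0.0009  0.0171]
0.05329240288008963
```

```bash
python3 -m inch '[[[-0.006,0,0.006,0,0.04],[-0.004,0,0.005,0,0.04],[0,0,0.004,0,0.04],[0,0,0,0,0.01],[0,0,0,0,0.01],[0,0,0,0,0.01],[0,0,0,0,0.01],[0,0,0,0,0.01]]]' 70
python3 -c "
from h import *
wh(-42)
q=arm.state()['q'];print(q[1]+q[2]+q[4]-np.pi)"
```

```text
time_s: 29.7
position: [0.5759, -0.1883, 0.0922]
tool_rot: [-3.131, 0.166, 0.089]
force: [-0.4, 0.9, -0.9]
grip_width: 0.174
phi -43.5 r 51.2 lat 0.7 mm; F ex -0.5 ey 0.9 ez -0.9 Mz gw 0.174 t 29.7
TCP [ 0.5759 -0.1883  0.0922] xang -6.1 tilt -0.9984 t 29.7 F [-0.4  0.9 -0.9] gw 0.174
tool shift [0.0043 0.0007 0.0013]
0.05380533820055433
```

```bash
python3 -m inch '[[[0.009,0,-0.004,0,0.01],[0.01,0,-0.0035,0,0.01],[0.01,0,-0.0025,0,0.01],[0.01,0,-0.001,0,0.01],[0,0,0,0,0.01]]]'
python3 -c "
from h import *
wh()
q=arm.state()['q'];print(q[1]+q[2]+q[4]-np.pi)"
python3 -m inch '[[[0.01,0,-0.001,0,0.01],[0.01,0,-0.001,0,0.01],[0.009,0,0,0,0.01],[0,0,0,0,0.01]]]'
python3 -c "
from h import *
wh()
q=arm.state()['q'];print(q[1]+q[2]+q[4]-np.pi)"
```

```text
time_s: 30.2
position: [0.5825, -0.189, 0.0974]
tool_rot: [-3.116, 0.163, 0.208]
force: [16.9, -0.0, -13.6]
grip_width: 0.173
phi -32.7 r 50.2 lat 0.6 mm; F ex 16.8 ey 1.8 ez -13.6 Mz gw 0.173 t 30.2
0.12797663035147622
time_s: 30.6
position: [0.5854, -0.1893, 0.0995]
tool_rot: [-3.103, 0.162, 0.3]
force: [14.1, -0.2, -16.7]
grip_width: 0.172
phi -27.5 r 49.8 lat 0.6 mm; F ex 14.0 ey 1.3 ez -16.7 Mz gw 0.172 t 30.6
0.18520454834471023
```

The harder grip makes the hand twist with the wheel; tilt is now 0.185. I'll release, check the red line, restore the hand upright with quick up/down cycles, then continue with a lighter grip.

```bash
cat >> h.py <<'E'
def red():
    S=capture("scene");k=cam(S);h=cv2.cvtColor(S["frame"],cv2.COLOR_RGB2HSV)
    m=((h[...,0]<8)|(h[...,0]>172))&(h[...,1]>110);m2=np.zeros_like(m);m2[205:262,215:245]=m[205:262,215:245];v,u=np.nonzero(m2)
    if not len(u): print("no red");return S
    vm=v.mean()+.5+1.0
    a=np.arange(-30,140.);rows=[proj(k,C+.055*(np.sin(t)*ex+np.cos(t)*np.array([0,0,1])))[1] for t in np.radians(a)]
    print("red n",len(u),"row",vm,"angle",np.interp(vm,rows,a).round(1));return S
def pit():
    q=arm.state()["q"];print("pitch",round(q[1]+q[2]+q[4]-np.pi,4))
E
python3 -c "
from h import *
red()"
python3 -m inch '[[[0,0,0,0,0.04],[0,0,0,0,0.04],[0,0,0,0,0.04],[0,0,-0.04,0,0.04],[0,0,-0.045,0,0.04],[0,0,-0.045,0,0.04],[0,0,-0.045,0,0.04],[0,0,0,0,0.04]]]' 30
python3 -c "
from h import *
red();wh(-40);pit()"
```

```text
red n 12 row 247.66666666666666 angle 88.4
time_s: 31.45
position: [0.621, -0.1947, 0.2759]
tool_rot: [-3.103, 0.161, 0.296]
force: [-0.2, 1.3, -0.3]
grip_width: 0.466
red n 12 row 247.75 angle 88.7
phi 3.1 r 217.7 lat -0.6 mm; F ex 0.4 ey -0.1 ez 0.3 Mz gw 0.471 t 31.5
TCP [ 0.6199 -0.1943  0.2728] xang -5.9 tilt -0.981 t 31.5 F [ 0.4 -0.2  0.3] gw 0.471
tool shift [-0.003   0.0015  0.1851]
pitch 0.1876
```

```bash
P='from h import *
togo(None);pit()'
python3 -m inch '[[[0,0,-0.05,0,0.04],[0,0,-0.05,0,0.04],[0,0,-0.04,0,0.04],[0,0,0,0,0.04]]]' >/dev/null; python3 -c "$P"
python3 -m inch '[[[0,0,0.05,0,0.04],[0,0,0.05,0,0.04],[0,0,0.05,0,0.04],[0,0,0,0,0.04]]]' >/dev/null; python3 -c "$P"
python3 -m inch '[[[0,0,-0.02,0,0.04],[0,0,-0.02,0,0.04],[0,0,-0.02,0,0.04],[0,0,-0.02,0,0.04],[0,0,-0.02,0,0.04],[0,0,-0.02,0,0.04],[0,0,0,0,0.04]]]' >/dev/null; python3 -c "$P"
python3 -m inch '[[[0,0,0.05,0,0.04],[0,0,0.05,0,0.04],[0,0,0.04,0,0.04],[0,0,0,0,0.04]]]' >/dev/null; python3 -c "$P"
```

```text
TCP [ 0.6425 -0.1966  0.3991] xang -5.8 tilt -0.9767 t 31.9 F [-0.3  0.9  0.6] gw 0.469
pitch 0.2092
TCP [ 0.6094 -0.1898  0.2444] xang -5.7 tilt -0.9763 t 32.3 F [-1.4  0.1 -1.5] gw 0.47
pitch 0.2114
TCP [ 0.6404 -0.1969  0.3761] xang -5.8 tilt -0.9789 t 33.0 F [-0.6  0.3  0.5] gw 0.461
pitch 0.1988
TCP [ 0.6166 -0.1936  0.2404] xang -5.8 tilt -0.9821 t 33.4 F [-0.5  0.2 -1.1] gw 0.466
pitch 0.1821
```

```bash
P='from h import *
togo(None);pit()'
python3 -m inch '[[[0,0,-0.02,0,0.04],[0,0,-0.02,0,0.04],[0,0,-0.02,0,0.04],[0,0,-0.02,0,0.04],[0,0,-0.02,0,0.04],[0,0,-0.02,0,0.04],[0,0,0,0,0.04]]]' >/dev/null; python3 -c "$P"
python3 -m inch '[[[0,0,0.05,0,0.04],[0,0,0.05,0,0.04],[0,0,0.04,0,0.04],[0,0,0,0,0.04]]]' >/dev/null; python3 -c "$P"
python3 -m inch '[[[0,0,-0.045,0,0.04],[0,0,-0.045,0,0.04],[0,0,-0.03,0,0.04],[0,0,0,0,0.04],[0,0,0.048,0,0.04],[0,0,0.048,0,0.04],[0,0,0.035,0,0.04],[0,0,0,0,0.04]]]' >/dev/null; python3 -c "$P"
```

```text
TCP [ 0.6444 -0.1993  0.3791] xang -5.9 tilt -0.9857 t 34.1 F [-0.7  0.3  0.1] gw 0.467
pitch 0.1613
TCP [ 0.6252 -0.1979  0.2443] xang -5.9 tilt -0.9884 t 34.5 F [-0.5 -0.2 -0.9] gw 0.469
pitch 0.1435
TCP [ 0.6296 -0.1998  0.2509] xang -6.0 tilt -0.9916 t 35.3 F [-0.9  0.2 -0.4] gw 0.467
pitch 0.1197
```

```bash
P='from h import *
wh(-40);pit()'
python3 -m inch '[[[0,0,-0.045,0,0.04],[0,0,-0.045,0,0.04],[0,0,-0.03,0,0.04],[0,0,0,0,0.04],[0,0,0.048,0,0.04],[0,0,0.048,0,0.04],[0,0,0.035,0,0.04],[0,0,0,0,0.04]]]' >/dev/null; python3 -c "$P"
python3 -m inch '[[[0,0,-0.045,0,0.04],[0,0,-0.045,0,0.04],[0,0,-0.03,0,0.04],[0,0,0,0,0.04],[0,0,0.048,0,0.04],[0,0,0.048,0,0.04],[0,0,0.045,0,0.04],[0,0,0,0,0.04]]]' >/dev/null; python3 -c "$P"
```

```text
phi 6.9 r 205.8 lat -5.8 mm; F ex -0.2 ey 0.1 ez -1.4 Mz gw 0.471 t 36.1
TCP [ 0.6339 -0.2015  0.2594] xang -6.0 tilt -0.9942 t 36.1 F [-0.2  0.1 -1.4] gw 0.471
tool shift [-0.0354 -0.0089  0.1723]
pitch 0.0953
phi 7.5 r 204.3 lat -6.7 mm; F ex -0.7 ey -0.7 ez -0.8 Mz gw 0.469 t 36.9
TCP [ 0.6361 -0.2028  0.2576] xang -6.1 tilt -0.9961 t 36.9 F [-0.8 -0.6 -0.8] gw 0.469
tool shift [-0.0414 -0.011   0.1698]
pitch 0.0733
```

```bash
P='from h import *
wh(-36);pit()'
python3 -m inch '[[[-0.012,-0.0036,0.04,0,0.04],[-0.012,-0.0036,0.035,0,0.04],[-0.010,-0.003,0.015,0,0.04],[0,0,0,0,0.04],[0,0,0,0,0.04]]]' >/dev/null; python3 -c "$P"
```

```text
phi -2.5 r 129.8 lat -1.8 mm; F ex -0.2 ey -0.4 ez 0.6 Mz gw 0.47 t 37.4
TCP [ 0.6048 -0.1946  0.1848] xang -6.1 tilt -0.9975 t 37.4 F [-0.2 -0.3  0.6] gw 0.47
tool shift [-0.0154 -0.0052  0.092 ]
pitch 0.0499
```

```bash
P='from h import *
wh(-36);pit()'
python3 -m inch '[[[-0.006,-0.0025,0.025,0,0.04],[-0.006,-0.002,0.025,0,0.04],[-0.002,0,0.012,0,0.04],[0,0,0,0,0.04],[0,0,0,0,0.04]]]' >/dev/null; python3 -c "$P"
```

```text
phi -8.0 r 82.5 lat -3.5 mm; F ex -0.5 ey -0.4 ez 1.4 Mz gw 0.468 t 37.9
TCP [ 0.5994 -0.1959  0.1367] xang -6.1 tilt -0.9985 t 37.9 F [-0.5 -0.4  1.4] gw 0.468
tool shift [-0.0143 -0.006   0.0433]
pitch 0.0238
```

```bash
P='from h import *
wh(-36);pit()'
python3 -m inch '[[[-0.007,-0.003,0.003,0,0.04],[-0.006,-0.002,0.01,0,0.04],[-0.003,0,0.012,0,0.04],[0,0,0.008,0,0.04],[0,0,0,0,0.04],[0,0,0,0,0.04]]]' >/dev/null; python3 -c "$P"
```

```text
phi -29.5 r 57.0 lat -0.2 mm; F ex 0.1 ey 0.2 ez -0.5 Mz gw 0.467 t 38.5
TCP [ 0.5833 -0.1908  0.1046] xang -6.1 tilt -0.9986 t 38.5 F [ 0.2  0.2 -0.5] gw 0.467
tool shift [ 0.001  -0.0014  0.0107]
pitch 0.0188
```

Near the grip point. Down 9 mm and close at 40 N, the grip that wound well before.

```bash
P='from h import *
wh(40);pit()'
python3 -m inch '[[[0,-0.001,0.006,0,0.04],[0,0,0.003,0,0.04],[0,0,0,0,0.01],[0,0,0,0,0.01],[0,0,0,0,0.01],[0,0,0,0,0.01],[0,0,0,0,0.01]]]' 40 >/dev/null; python3 -c "$P"
python3 -m inch '[[[0.01,0,-0.003,0,0.01],[0.01,0,-0.0025,0,0.01],[0.01,0,-0.0015,0,0.01],[0.01,0,-0.0005,0,0.01]]]' >/dev/null; python3 -c "$P"
```

```text
phi -35.1 r 48.8 lat 0.8 mm; F ex -0.7 ey -1.2 ez -0.2 Mz gw 0.184 t 39.2
TCP [ 0.5834 -0.1898  0.095 ] xang -6.3 tilt -0.9987 t 39.2 F [-0.9 -1.1 -0.2] gw 0.184
tool shift [0.0597 0.     0.0011]
pitch 0.0194
phi -13.2 r 46.3 lat 0.7 mm; F ex -12.2 ey -1.5 ez 12.4 Mz gw 0.187 t 39.6
TCP [ 0.5997 -0.1916  0.1001] xang -6.3 tilt -0.9954 t 39.6 F [-12.3  -0.2  12.4] gw 0.187
tool shift [ 0.0438 -0.0001  0.0045]
pitch 0.0727
```

```bash
P='from h import *
wh();pit();red()'
python3 -m inch '[[[0.01,0,-0.0025,0,0.01],[0.01,0,-0.002,0,0.01],[0.01,0,-0.001,0,0.01]]]' >/dev/null; python3 -c "$P"
python3 -m inch '[[[0.01,0,-0.001,0,0.01],[0.01,0,0,0,0.01]]]' >/dev/null; python3 -c "$P"
```

```text
phi 7.4 r 46.2 lat 0.7 mm; F ex -11.4 ey -1.5 ez 6.0 Mz gw 0.183 t 39.9
pitch 0.1076
red n 9 row 254.83333333333334 angle 124.5
phi 22.9 r 46.7 lat 0.6 mm; F ex -13.5 ey -1.1 ez 7.0 Mz gw 0.183 t 40.15
pitch 0.1292
red n 1 row 256.5 angle 139.0
```

```bash
P='from h import *
wh();pit()'
python3 -m inch '[[[0.008,0,0.0015,0,0.01]]]' >/dev/null; python3 -c "$P"
python3 -m inch '[[[0.008,0,0.002,0,0.01]]]' >/dev/null; python3 -c "$P"
python3 -m inch '[[[0.008,0,0.0025,0,0.01]]]' >/dev/null; python3 -c "$P"
```

```text
phi 30.1 r 47.0 lat 0.6 mm; F ex -9.4 ey -1.2 ez 10.6 Mz gw 0.183 t 40.3
pitch 0.137
phi 36.4 r 47.4 lat 0.6 mm; F ex -12.1 ey -0.6 ez 9.0 Mz gw 0.184 t 40.4
pitch 0.145
phi 42.9 r 47.8 lat 0.6 mm; F ex -9.8 ey -0.1 ez 6.2 Mz gw 0.183 t 40.5
pitch 0.1531
```

```bash
sed -i 's|    if target_phi is not None:|    t=np.arctan2(p@ex,p[2]);print("  Ftan %.1f"%(st["force"]@(np.cos(t)*ex)-st["force"][2]*np.sin(t)));\n    if target_phi is not None:|' h.py
P='from h import *
wh();pit()'
python3 -m inch '[[[0.007,0,0.004,0,0.01]]]' >/dev/null; python3 -c "$P"
python3 -m inch '[[[0.006,0,0.005,0,0.01]]]' >/dev/null; python3 -c "$P"
```

```text
phi 49.3 r 48.2 lat 0.6 mm; F ex -8.5 ey -0.0 ez 11.8 Mz gw 0.18 t 40.6
  Ftan -14.5
pitch 0.1588
phi 54.9 r 48.6 lat 0.5 mm; F ex -11.4 ey 1.1 ez 21.4 Mz gw 0.182 t 40.7
  Ftan -24.1
pitch 0.1635
```

```bash
P='from h import *
wh();pit()'
python3 -m inch '[[[0.005,0,0.005,0,0.01]]]' >/dev/null; python3 -c "$P"
python3 -m inch '[[[0.005,0,0.005,0,0.01]]]' >/dev/null; python3 -c "$P"
```

```text
phi 59.0 r 48.9 lat 0.5 mm; F ex -12.6 ey 1.3 ez 26.0 Mz gw 0.182 t 40.8
  Ftan -28.8
pitch 0.168
phi 62.1 r 49.4 lat 0.5 mm; F ex -12.7 ey 1.6 ez 22.8 Mz gw 0.183 t 40.9
  Ftan -26.1
pitch 0.1731
```

Resistance doubled: Ftan went from about −13 to −26…−29 N, with less motion per row. That is the bit. I'll check the gap numerically in the scene image.

```bash
python3 - <<'E'
from h import *
import pickle
S=capture("scene");k=cam(S);S0=pickle.load(open("d0.pkl","rb"))["scene"][0];S3=pickle.load(open("s3.pkl","rb"))
for n,s in(("start",S0),("stroke1",S3),("now",S)):
    h=cv2.cvtColor(s["frame"],cv2.COLOR_RGB2HSV)
    for r in(205,206): print(n,r,"sat",h[r,318:340,1].tolist())
pickle.dump(S,open("s4.pkl","wb"));red();wh()
E
```

```text
start 205 sat [3, 3, 4, 5, 2, 4, 2, 0, 12, 130, 116, 118, 81, 20, 10, 8, 9, 8, 2, 5, 6, 6]
start 206 sat [3, 3, 2, 2, 2, 7, 0, 0, 19, 140, 127, 118, 101, 10, 2, 4, 3, 6, 8, 9, 9, 7]
stroke1 205 sat [3, 3, 3, 4, 1, 1, 2, 1, 1, 1, 5, 134, 87, 20, 10, 7, 9, 6, 3, 5, 6, 6]
stroke1 206 sat [3, 4, 3, 2, 1, 2, 2, 2, 2, 1, 23, 135, 105, 8, 2, 3, 0, 0, 4, 7, 9, 6]
now 205 sat [0, 1, 4, 3, 3, 3, 4, 4, 1, 1, 1, 1, 0, 3, 6, 6, 9, 6, 3, 4, 6, 6]
now 206 sat [1, 3, 3, 3, 4, 4, 2, 1, 4, 4, 2, 3, 0, 5, 0, 1, 1, 2, 2, 2, 5, 4]
red n 1 row 254.5 angle 121.1
phi 62.3 r 49.4 lat 0.5 mm; F ex -11.3 ey 0.1 ez 19.6 Mz gw 0.184 t 41.0
  Ftan -22.6
```

The gap has closed to 0 px; it was 4 px at the start. Contact is confirmed with the hand at about 55–62°. Backing off now, about 90° counter-clockwise.

```bash
P='from h import *
wh();pit();red()'
python3 -m inch '[[[-0.006,0,-0.008,0,0.01],[-0.006,0,-0.0075,0,0.01],[-0.007,0,-0.007,0,0.01],[-0.008,0,-0.006,0,0.01]]]' >/dev/null; python3 -c "$P"
```

```text
phi 21.6 r 52.4 lat 0.7 mm; F ex 2.1 ey -4.5 ez -24.3 Mz gw 0.18 t 41.4
  Ftan 11.0
pitch 0.1813
red n 5 row 254.5 angle 121.1
```

```bash
P='from h import *
wh();pit();red()'
python3 -m inch '[[[-0.0095,0,0.001,0,0.01],[-0.0095,0,0.002,0,0.01]]]' >/dev/null; python3 -c "$P"
python3 -m inch '[[[-0.0095,0,0.002,0,0.01],[-0.0095,0,0.003,0,0.01]]]' >/dev/null; python3 -c "$P"
```

```text
phi 6.1 r 52.8 lat 0.8 mm; F ex 10.4 ey -0.2 ez -11.8 Mz gw 0.178 t 41.65
  Ftan 11.6
pitch 0.1644
red n 8 row 254.125 angle 117.9
phi -7.0 r 53.9 lat 0.8 mm; F ex 13.2 ey -0.6 ez -11.4 Mz gw 0.176 t 41.9
  Ftan 11.7
pitch 0.1424
red n 9 row 252.27777777777777 angle 106.7
```

```bash
cat >> h.py <<'E'
def gap():
    s=red();h=cv2.cvtColor(s["frame"],cv2.COLOR_RGB2HSV).astype(float)[203:208,:,1]
    print("gap px",[round(float(np.clip((r[322:333]-8)/115,0,1).sum()),2) for r in h],[h[2,324:333].astype(int).tolist()])
E
P='from h import *
wh();pit();gap()'
python3 -m inch '[[[-0.0095,0,0.004,0,0.01],[-0.009,0,0.005,0,0.01]]]' >/dev/null; python3 -c "$P"
```

```text
phi -17.2 r 54.8 lat 0.8 mm; F ex 15.5 ey 2.3 ez -1.4 Mz gw 0.177 t 42.15
  Ftan 14.4
pitch 0.1142
red n 13 row 250.03846153846155 angle 96.9
gap px [3.0, 2.02, 1.03, 1.53, 1.22] [[1, 1, 4, 1, 2, 25, 97, 19, 9]]
```

```bash
P='from h import *
wh();pit();gap()'
python3 -m inch '[[[-0.008,0,0.007,0,0.01],[-0.008,0,0.008,0,0.01]]]' >/dev/null; python3 -c "$P"
python3 -m inch '[[[-0.008,0,0.009,0,0.01]]]' >/dev/null; python3 -c "$P"
```

```text
phi -25.4 r 54.9 lat 0.9 mm; F ex 8.2 ey 2.3 ez 8.9 Mz gw 0.177 t 42.4
  Ftan 11.2
pitch 0.0837
red n 16 row 247.875 angle 89.1
gap px [2.99, 2.15, 1.37, 1.65, 1.21] [[1, 4, 4, 1, 2, 65, 95, 19, 10]]
phi -29.9 r 54.9 lat 0.9 mm; F ex 6.3 ey 3.6 ez 12.0 Mz gw 0.179 t 42.55
  Ftan 11.4
pitch 0.0679
red n 16 row 246.875 angle 85.8
gap px [3.09, 2.17, 1.66, 1.86, 1.36] [[4, 2, 1, 1, 4, 103, 90, 19, 11]]
```

```bash
P='from h import *
wh();pit();gap()'
python3 -m inch '[[[-0.008,0,0.009,0,0.01],[-0.007,0,0.009,0,0.01],[-0.006,0,0.008,0,0.01]]]' >/dev/null; python3 -c "$P"
```

```text
phi -39.7 r 55.0 lat 0.9 mm; F ex 5.1 ey 5.5 ez 13.1 Mz gw 0.178 t 42.9
  Ftan 12.3
pitch 0.0221
red n 15 row 243.96666666666667 angle 77.0
gap px [3.38, 2.39, 1.82, 1.95, 1.5] [[1, 1, 1, 0, 5, 135, 89, 19, 10]]
```

Red line at 77° and the gap opening as expected. I'll release, lift, and move so that the wrist camera looks down on the gap.

```bash
python3 -m inch '[[[0,0,0,0,0.04],[0,0,0,0,0.04],[0,0,0,0,0.04],[0,0,-0.03,0,0.04],[0,0,-0.04,0,0.04],[0,0,-0.04,0,0.04],[0,0,-0.04,0,0.04],[0,0,0,0,0.04]]]'
python3 -m inch '[[[0,-0.03,0,0,0.04],[0,-0.03,0,0,0.04],[0,-0.03,0,0,0.04],[0,-0.03,0,0,0.04],[0,-0.03,0,0,0.04],[0,-0.03,0,0,0.04],[0,0,0,0,0.04],[0,0,0,0,0.04]]]'
python3 - <<'E'
from h import *
import pickle
gap();st=arm.state();togo(None,st);w=capture("wrist");k=cam(w,st);pickle.dump((w,st),open("w7.pkl","wb"))
t=proj(k,(.642,.058,.154));print(t)
u,v=int(t[0]),int(t[1]);x0=max(0,u-100);y0=max(0,v-75)
print(x0,y0);save("w7",w["frame"][y0:y0+150,x0:x0+200],4)
E
```

```text
time_s: 43.75
position: [0.5819, -0.1824, 0.26]
tool_rot: [3.09, -0.167, -0.059]
force: [0.2, -0.5, 0.2]
grip_width: 0.467
time_s: 44.55
position: [0.5992, 0.0001, 0.2485]
tool_rot: [3.086, -0.171, -0.07]
force: [-0.7, -0.8, -0.3]
grip_width: 0.468
red n 15 row 243.96666666666667 angle 77.0
gap px [3.38, 2.39, 1.82, 1.97, 1.52] [[1, 1, 2, 0, 6, 132, 87, 21, 10]]
TCP [5.991e-01 1.000e-04 2.484e-01] xang -6.4 tilt -0.9977 t 44.6 F [-0.2  1.1 -1.3] gw 0.47
[185.36168131 166.81519027]
85 91
```

View pics/w7.png

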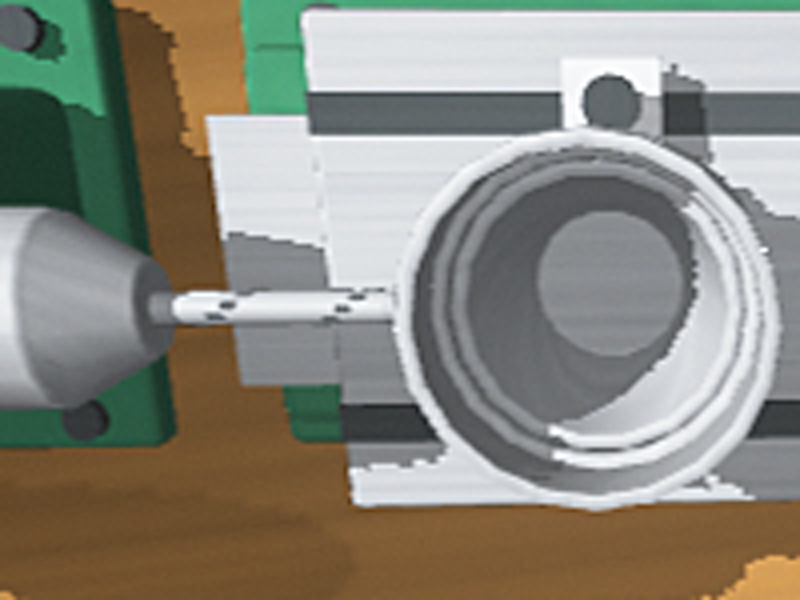

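The crop shows the two cups concentric and square at (588,318). The upper rim hides the bit's end from this angle. To check the quarter turn, I'll register the scene pictures against each other (start of stroke 2, contact, now) and convert the cup's shift to wheel angle.

```bash
python3 - <<'E'
from h import *
import pickle
s3=pickle.load(open("s3.pkl","rb"));s4=pickle.load(open("s4.pkl","rb"));now=capture("scene");k=cam(now)
pickle.dump(now,open("s5.pkl","wb"))
G=lambda s:cv2.cvtColor(s["frame"],cv2.COLOR_RGB2GRAY).astype(np.float32)
P=np.array([.64,.024,.154]);J=proj(k,P+ey*.01)-proj(k,P);print("px per mm",J/10)
def shift(a,b,box):
    x0,y0,x1,y1=box;T=np.eye(2,3,dtype=np.float32)
    cc,T=cv2.findTransformECC(G(a)[y0:y1,x0:x1],G(b),np.array([[1,0,x0],[0,1,y0]],np.float32),cv2.MOTION_TRANSLATION,(3,200,1e-5),None,3)
    return T[:,2]-[x0,y0],cc
for box in((300,186,326,226),(298,188,330,222),(303,205,326,228)):
    for n,a,b in(("now->contact",now,s4),("now->s3",now,s3),("s3->contact",s3,s4)):
        d,cc=shift(a,b,box);mm=d@J/(J@J)*10;print(box,n,d.round(2),"cc",round(cc,3),"mm %.2f deg %.0f"%(mm,mm/25*360))
E
```

```text
px per mm [ 0.40270935 -0.01124495]
(300, 186, 326, 226) now->contact [ 2.53 -0.1 ] cc 0.994 mm 6.28 deg 90
(300, 186, 326, 226) now->s3 [-0.08 -0.04] cc 0.998 mm -0.18 deg -3
(300, 186, 326, 226) s3->contact [ 2.57 -0.12] cc 0.994 mm 6.38 deg 92
(298, 188, 330, 222) now->contact [ 2.47 -0.11] cc 0.986 mm 6.13 deg 88
(298, 188, 330, 222) now->s3 [-0.09 -0.08] cc 0.994 mm -0.21 deg -3
(298, 188, 330, 222) s3->contact [ 2.51 -0.12] cc 0.986 mm 6.24 deg 90
(303, 205, 326, 228) now->contact [ 2.53 -0.22] cc 0.986 mm 6.29 deg 91
(303, 205, 326, 228) now->s3 [-0.11 -0.14] cc 0.988 mm -0.25 deg -4
(303, 205, 326, 228) s3->contact [ 2.57 -0.23] cc 0.986 mm 6.40 deg 92
```

The cup has moved back 6.1–6.3 mm, or 88–91° of wheel, from contact. The red line agrees (77° from 74° at the reference picture, registered as a 3° difference). Last I'll check the bystanders and hand in.

```bash
python3 - <<'E'
from h import *
import pickle
from rig import close_job
a=pickle.load(open("d0.pkl","rb"))["scene"][0]["frame"].astype(int);b=pickle.load(open("s5.pkl","rb"))["frame"].astype(int)
for n,(x0,y0,x1,y1) in dict(brass=(160,240,186,268),purpleR=(186,194,214,222),purpleF=(104,216,134,247),wrench=(168,276,242,320),can=(340,244,372,300),key=(282,284,322,310),vee=(338,168,366,194)).items():
    print(n,"mean diff",np.abs(a[y0:y1,x0:x1]-b[y0:y1,x0:x1]).mean().round(1))
st=arm.state();print(st["position"],st["force"],st["time_s"])
print(close_job())
E
```

```text
brass mean diff 0.5
purpleR mean diff 16.2
purpleF mean diff 0.6
wrench mean diff 0.5
can mean diff 0.6
key mean diff 0.5
vee mean diff 0.6
[ 0.59936228 -0.00098861  0.24881396] [ 0.6210018  -0.47689387  0.04778366] 44.7
the job is handed in; nothing more can be done
None
```

The job is handed in at 44.7 s of the 72 s allowed. The loose steel cup is nested in the clamped one, the cup was wound up against the bit, and the wheel was then backed off a quarter turn and released.

- **Nesting:** the scene and wrist crops show the two collars stacked, concentric and level.
- **Winding to the bit:** this took three grips on the wheel. At contact the resistance at the rim rose from about 13 N to 26–29 N, and the visible gap to the bit closed from about 4 px to 0.
- **Backing off:** comparing the scene pictures at contact and afterwards, the cup moved back 6.1–6.3 mm, which is 88–91° of wheel. The red line's final angle of 77° agrees with that comparison.
- **At hand-in:** the gripper was open and clear, with wrist force under 1 N.

**What went wrong or disagreed:**
- **Slip and tilt:** the hand slipped about 10–15° on the wheel in the first stroke, so I judged the angles from the pictures rather than from hand travel. The tool also kept drifting out of upright, and I had to correct it several times.
- **Gap not seen directly:** the last wrist picture could not show the final gap because the upper rim hid the bit's end. A rough estimate from pixel gaps put contact about 15° earlier than the other measures.
- **One bystander unconfirmed:** the brass cup, wrench, oil can, chuck key, vee block and front purple cup matched their first pictures. The right-hand purple cup's patch differed (16 grey levels against about 0.5). This may be the arm's shadow or the arm in the way, because the gripper never went down to it, but I did not check. I did not compare the gauge case, the screwdriver or the third purple cup.

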